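Pack the nozzle kit and snap the case shut

ROBOT

A 6-joint arm with a two-finger parallel gripper is mounted at the origin on a cart in front of the work surface, level with it; the furniture and walls round the work are solid. World frame = base frame: x ahead of the robot, y to its left, z up, the work surface at z = 0. Lengths are in m, angles in rad, forces in N, time in s.
With the tool pointing down it reaches from about 0.35 to 0.775 m from the base axis. Payload 5.5 kg.
Tool frame: the origin (TCP) lies midway between the tips of the shut fingers; the grasp point (between the pads) lies 19 mm behind it; z points along the fingers, y is the line along which they close (so a half turn about z gives the same grasp; the last joint's range is limited). The gripper opens to 85 mm and grips with 20 to 120 N. Pads are 22 mm wide; open, the fingers measure 114 mm over their backs; the gripper's body (76 mm by 85 mm) begins 54 mm behind the grasp point. The pads swing forward as they close: fully open they stand 13 mm farther back than shut.
Start: joints at [0.992, 0.313, 0.046, 1.304, 0, 1.431], TCP at [0.244, 0.521, 0.231] pointing down, gripper open.
Joint ranges: [-2.76, 2.76], [-0.86, 1.69], [-1.03, 1.26], [-2.2, 2.34], [-1.47, 1.5], [-3.14, 3.14]. Speed limits (rad/s): [2.57, 2.57, 3.14, 3.14, 3.14, 3.14].

INTERFACE

Orientations are given as a unit quaternion [w, x, y, z].
In Python, from workcell import env gives the robot as it stands. The module is installed in compiled form; this text tells all that it offers.
- The arm moves only by the tool carry_out, never from a script. Its argument "series" is a list of rows, each an object with "delta_rot": the turn, a rotation vector about the world's x, y, z normalised to -1 to 1, where 1 is 0.1 rad, a list of three; "travel": the shift along the world's x, y, z normalised to -1 to 1, where 1 is 0.025 m, a list of three; "fingers": the closure, from -1 (fully open) to 1 (shut). In form: [{"delta_rot": [ax, ay, az], "travel": [tx, ty, tz], "fingers": fingers}, ...]. A call has 1 to 5 rows; each row shifts and turns the commanded pose from where the row before left it; what a row does not reach is not made up. A row lasts 1/8 s, in which the tool goes at most 62.5 mm and 10.7 degrees, less where a joint would pass 70% of its speed; a pose out of reach is approached as far as the arm can. A call with a number of a shift or a turn outside -1 to 1 is refused whole. A call with a gripper value outside its range is refused whole. The fingers move at their own pace and stop on an object; "squeeze" is the grip in N (left out, the last holds). Time passes only in rows, so rows that do not move let the fingers close. It gives the time, the measured TCP pose, the force, the opening and the grip force at its end, in the units of the state.
- env.get_state(): the state, without advancing time (a new reading comes with each control period).
- env.read_camera(name): name is "side" or "top" or "wrist"; returns a dict with "color" (400x640x3 uint8, red, green, blue), "fx", "fy", "cx", "cy" (pixels), "D" ([k1, k2, p1, p2, k3] as OpenCV has them; the pictures are not rectified), "world_from_camera" (4x4, takes a point from camera to world coordinates); the wrist camera has in their place "hand_eye" (4x4, takes a point from camera to tool coordinates, whose origin is the TCP and whose axes are the flange's). Camera axes: x right, y up, looking along -z (the intrinsics and any distortion apply to the point x, -y, -z); pixel columns grow to the right and rows downward; lengths in m; the calibration is good to about 2 mm. A picture is of the moment at which its call begins: read the wrist's pose just before it. There is no depth.
- env.hand_in(): hands the job in; it is judged then, once.
The state is a dict: "clock": time; "joint_pos": joint angles; "qvel": joint speeds; "tau": joint torques, N m; "tcp_pos": TCP position; "orientation": TCP orientation; "wrist_force": force on the tool from outside, world axes, zero at the start; "ft_torque": the same for the moment, N m; "finger_gap": finger opening in m; "grip_force": force on a finger pad.
Only numpy, scipy, OpenCV 4.12 (cv2) and the standard library are available. Lean on these libraries where they do the work, as an engineer would, in place of code of your own. Each camera call takes 0.05 s, during which the arm holds its last target. There are 200 camera calls.

TASK

Pack the nozzle kit into the open divided case: the middle-length steel nozzle with the thin nose goes in the long compartment, the short steel cap in the short rectangular compartment, and the larger of the two brass union nuts in the small square compartment, each lying flat on the floor of its compartment (the nut with its collar up). Then put the white lid on and press it down until it snaps fully home under both clips. Leave the long black-ended injector, the small brass nut, the dish and the grease jar where they are.

Things in the scene. Friction and masses are not known exactly. Their poses are not given: they have to be found in the camera images.
- case: fixed grey base, plate 134x172x3, origin under its centre. Rim outside 109x126, top at z 17, leans in 4. Compartments (mm, own x,y; floor z 3, dividers to z 13): long (-26.5,0) 50x120; short rectangular (26.5,-27) 50x66; square (26.5,34.5) 50x51. At its +y and -y ends, 68-83 from centre, a black sprung clip to z 24: its slant leads the lid in, yields 2, snaps over the lid's foot bead. Any yaw
- lid: loose white deep lid, open below, 118 (x) x 140 (y) mm, roof top at z 39, 140 g; origin at centre of its foot. Pinch its black grip bar across x: 14 thick, 70 long (y), z 39-64. Skirt (inside 113x130, 36 deep) goes outside the case rim, 2 mm play, 5 at the start; lid x along case x, either way round. Home: origin 3 above case origin; unsnapped 5 or more higher. Snaps with 6-12 N straight down
- nozzle: WANTED: middle-length steel nozzle lying down, 80 mm long (along its y), 25 mm thick, with a thin nose at one end; origin at mid-length on its underside, z up. Fingers close on it along its x at about 18 mm
- cap: WANTED: short steel cap lying down, 50 mm long (along its y), 25 mm thick; origin at mid-length on its underside, z up. Fingers close on it along its x at about 18 mm
- big_nut: WANTED: the larger brass hexagon union nut, standing, 24 mm (x, across flats) x 27 mm (y) x 18 mm tall with a narrower collar on top; origin at the centre of its underside, z up. The hexagon to be gripped is the lower 12 mm
- small_nut: NOT wanted: the smaller brass union nut, same shape, 18 x 20 x 18 mm; origin at the centre of its underside
- long_injector: NOT wanted: long steel injector with a black end, 137 mm long (along its y), 25 to 28 mm thick, lying down; origin near mid-length on its underside
- dish: bystander: pale round dish with small bits in it, 108 mm across, 24 mm tall; origin at the centre of its underside
- jar: bystander: the nearer of two amber grease jars, white lid, 62 mm across, 60 mm tall; origin at the centre of its underside
Mind the look-alikes: they are no part of the job. Several things have the shape of the nozzle; the one meant has the colours described above.

How it is judged:
By the outcome, as a careful person would: the job done as asked, in the order asked, and still so for the second after the job is handed in, with the robot touching nothing.
It also fails if it takes over 109 s, if anything falls off the work surface, if the arm or the gripper's body presses on something with over 40 N, if the wrist force passes 120 N, or if a joint passes its speed limit or range.

## Working session

There is one attempt and no reset: what is moved stays moved. The work goes in short steps, Python scripts to look and compute and a tool call to move; the robot and the scene stay as the last step left them, time stands still between calls to the robot, and variables do not carry over. Pictures are saved under pics/ and viewed, at most 14 in all, crops included, and the job is handed in when it is done.

Besides the shell and the picture viewer there is one more tool, called after "Call:" in YAML: its name, and indented under it one key for each argument. carry_out: Moves the arm, as the interface text tells. Its arguments: {"type":"object","properties":{"series":{"type":"array","items":{"type":"object","properties":{"delta_rot":{"type":"array","items":{"type":"number"}},"travel":{"type":"array","items":{"type":"number"}},"fingers":{"type":"number"}}}},"squeeze":{"type":"number"}},"required":["series"]}

```bash
mkdir -p pics; cat > h.py <<'E'
import numpy as np, cv2, json
from scipy.spatial.transform import Rotation as R
from workcell import env
def T_tool():
    s=env.get_state(); q=s["orientation"]; T=np.eye(4)
    T[:3,:3]=R.from_quat([q[1],q[2],q[3],q[0]]).as_matrix(); T[:3,3]=s["tcp_pos"]; return T
def shot(name,f):
    T=T_tool(); c=env.read_camera(name)
    W=c["world_from_camera"] if "world_from_camera" in c else T@np.array(c["hand_eye"])
    cv2.imwrite(f"pics/{f}.png",c["color"][:,:,::-1])
    np.savez(f"pics/{f}.npz",W=W,K=[c["fx"],c["fy"],c["cx"],c["cy"]],D=c["D"])
def ray(f,px):
    d=np.load(f"pics/{f}.npz"); fx,fy,cx,cy=d["K"]; K=np.array([[fx,0,cx],[0,fy,cy],[0,0,1]])
    u=cv2.undistortPoints(np.array(px,float).reshape(-1,1,2),K,d["D"]).reshape(-1,2)
    v=np.c_[u[:,0],-u[:,1],-np.ones(len(u))]@d["W"][:3,:3].T
    return d["W"][:3,3],v
def at(f,px,z):
    o,v=ray(f,px); z=np.broadcast_to(z,len(v)); return o+v*((z-o[2])/v[:,2])[:,None]
def proj(f,P):
    d=np.load(f"pics/{f}.npz"); fx,fy,cx,cy=d["K"]; K=np.array([[fx,0,cx],[0,fy,cy],[0,0,1]])
    p=(np.array(P,float)-d["W"][:3,3])@d["W"][:3,:3]
    p=p*[1,-1,-1]
    return cv2.projectPoints(p.reshape(-1,1,3),np.zeros(3),np.zeros(3),K,d["D"])[0].reshape(-1,2)
def crop(f,x0,y0,x1,y1,k,out):
    im=cv2.imread(f"pics/{f}.png")[y0:y1,x0:x1]
    cv2.imwrite(f"pics/{out}.png",cv2.resize(im,None,fx=k,fy=k,interpolation=cv2.INTER_CUBIC))
E
python3 - <<'E'
from h import *
np.set_printoptions(precision=3,suppress=True)
for n in("side","top","wrist"): shot(n,n+"0"); d=np.load(f"pics/{n}0.npz"); print(n,d["K"],d["D"],d["W"])
print(env.get_state())
E
```

```text
side [416.606 416.606 326.063 199.116] [-0.043  0.     0.     0.     0.   ] [[-0.471  0.606 -0.641 -0.062]
 [-0.882 -0.33   0.336  0.327]
 [-0.008  0.724  0.69   0.669]
 [ 0.     0.     0.     1.   ]]
top [443.111 443.111 317.616 201.702] [-0.063  0.     0.     0.     0.   ] [[ 0.006  0.996 -0.086  0.473]
 [-1.     0.006 -0.001 -0.009]
 [-0.     0.086  0.996  1.142]
 [ 0.     0.     0.     1.   ]]
wrist [278.016 278.016 318.74  205.147] [-0.047  0.     0.     0.     0.   ] [[ 0.424 -0.875 -0.236  0.185]
 [ 0.906  0.409  0.113  0.547]
 [-0.002 -0.261  0.965  0.373]
 [ 0.     0.     0.     1.   ]]
{'clock': 0.15, 'joint_pos': array([ 0.992,  0.314,  0.045,  1.304, -0.   ,  1.431]), 'qvel': array([ 0.001, -0.003,  0.004, -0.001, -0.   , -0.   ]), 'tau': array([  0.001, -48.107,  29.882,   0.014,  -0.   ,   0.   ]), 'tcp_pos': array([0.244, 0.52 , 0.231]), 'orientation': array([-0.   ,  0.218,  0.976, -0.001]), 'wrist_force': array([-0.416,  0.512, -0.46 ]), 'ft_torque': array([-0.031,  0.024,  0.02 ]), 'grip_force': 0.0, 'finger_gap': 0.08510354442040813}
```

View pics/top0.png

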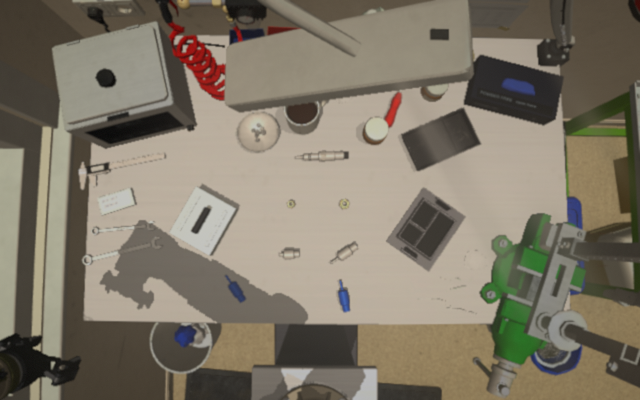

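View pics/side0.png

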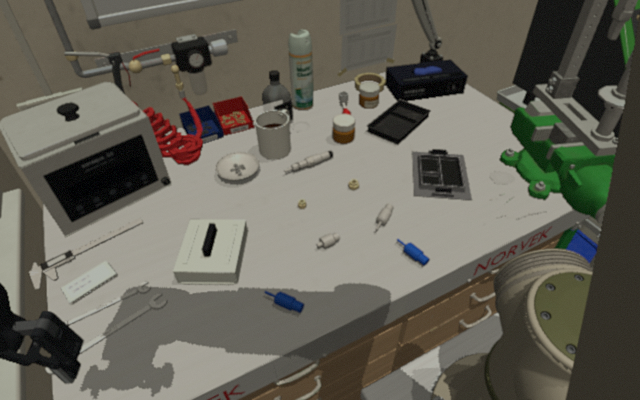

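The top view shows these candidates:
- **Nozzle:** thin-nosed steel nozzle at (344,252). The long injector with a black end is at (322,156). The blue-handled tools at (344,296) and (235,288) are look-alikes.
- **Cap:** (289,253).
- **Nuts:** (344,203) looks larger and (291,203) smaller.
- **Case and lid:** case (425,228), lid (205,220).

I'll confirm these in enlarged crops.

```bash
python3 - <<'E'
from h import *
crop("top0",265,185,365,275,8,"c1"); 
a=cv2.imread("pics/c1.png")[:600]; cv2.imwrite("pics/c1.png",a)
im=cv2.imread("pics/top0.png")
b=np.hstack([cv2.resize(im[180:280,165:245],None,fx=5,fy=5,interpolation=2),cv2.resize(im[180:280,385:465],None,fx=5,fy=5,interpolation=2)]); cv2.imwrite("pics/c2.png",b)
E
```

```text
(no output)
```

View pics/c1.png

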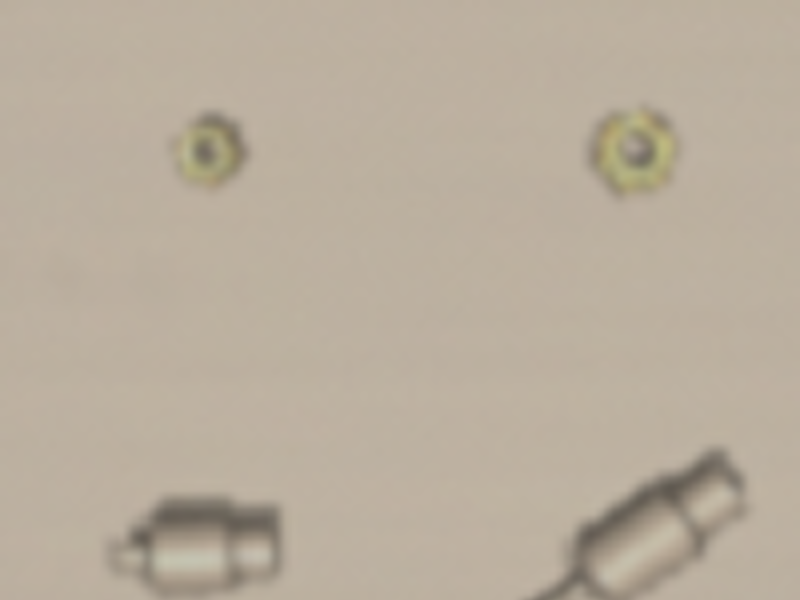

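View pics/c2.png

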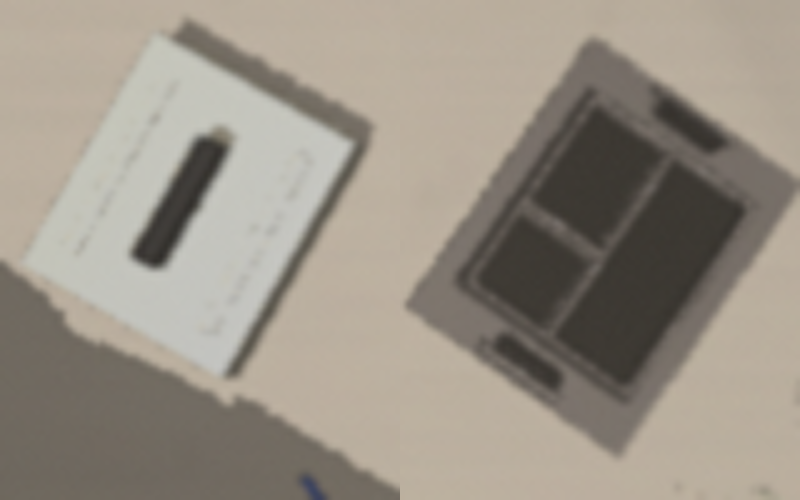

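The crops confirm the wanted parts. The big nut at (344,204) is about 11 px across, against 8-9 px for the small nut at (291,204). The nozzle body is around (347,250) with its nose to the lower left, and the cap is at (289,254). In the case the square compartment is lower left and the long one lower right, so case +y points lower left in the image.

```bash
python3 - <<'E'
from h import *
np.set_printoptions(precision=4,suppress=True)
C=np.array([(592,38),(800,182),(618,455),(405,305)],float); C=np.c_[385+(C[:,0]-400)/5,180+C[:,1]/5]
P=at("top0",C,.003)[:,:2]; print("case",P,P.mean(0),[np.linalg.norm(P[i]-P[i-1]) for i in range(4)])
# +y = lower-left : top->left edge, right->bottom
d=(P[3]-P[0])+(P[2]-P[1]); print("case y dir deg",np.degrees(np.arctan2(d[1],d[0])))
L=np.array([(160,35),(358,143),(230,377),(20,260)],float); L=np.c_[165+L[:,0]/5,180+L[:,1]/5]
P=at("top0",L,.039)[:,:2]; print("lid",P.mean(0),[np.linalg.norm(P[i]-P[i-1]) for i in range(4)])
d=(P[0]-P[3])+(P[1]-P[2]); print("lid long dir deg",np.degrees(np.arctan2(d[1],d[0])))
B=np.array([(222,135),(150,262)],float);B=np.c_[165+B[:,0]/5,180+B[:,1]/5]
P=at("top0",B,.064)[:,:2]; d=P[0]-P[1];print("bar",P.mean(0),np.linalg.norm(d),np.degrees(np.arctan2(d[1],d[0])))
c=lambda u,v:(265+u/8,185+v/8)
print("nuts",at("top0",[c(634,150),c(207,150)],[.016,.016]))
P=at("top0",[c(190,550),c(280,540),c(112,555),c(640,545),c(730,480),c(555,595)],.0125);print(P)
for f in("side0",): print("proj check side", proj(f,[[*at("top0",[c(634,150)],.016)[0]]]))
E
```

```text
case [[ 0.6093 -0.2822]
 [ 0.5349 -0.3898]
 [ 0.3945 -0.2928]
 [ 0.4708 -0.1837]] [ 0.5024 -0.2872] [np.float64(0.1699764239081955), np.float64(0.1308423636501056), np.float64(0.17065738121356536), np.float64(0.13311056950654623)]
case y dir deg 144.98664058421724
lid [0.5187 0.2779] [np.float64(0.13228011479164498), np.float64(0.11488769238432305), np.float64(0.13221125055122213), np.float64(0.12172619367792306)]
lid long dir deg -29.258168566682933
bar [0.52   0.2742] 0.07097459806574397 -28.48669261575191
nuts [[ 0.565  -0.0756  0.016 ]
 [ 0.5642  0.0605  0.016 ]]
[[ 0.4372  0.0648  0.0125]
 [ 0.4405  0.0363  0.0125]
 [ 0.4355  0.0895  0.0125]
 [ 0.4396 -0.0779  0.0125]
 [ 0.4603 -0.1065  0.0125]
 [ 0.4237 -0.051   0.0125]]
proj check side [[353.523  182.2353]]
```

Call:
carry_out:
  series:
    - {"delta_rot": [0,0,-0.275],"travel": [0.47,-1,0],"fingers": -1}
    - {"delta_rot": [0,0,-0.275],"travel": [0.47,-1,0],"fingers": -1}
    - {"delta_rot": [0,0,-0.275],"travel": [0.47,-1,0],"fingers": -1}
    - {"delta_rot": [0,0,-0.275],"travel": [0.47,-1,0],"fingers": -1}
    - {"delta_rot": [0,0,-0.275],"travel": [0.47,-1,0],"fingers": -1}

```text
clock: 0.78
tcp_pos: [0.3032, 0.3946, 0.231]
orientation: [-0.0, 0.285, 0.959, -0.0]
wrist_force: [0.8, -0.3, 0.0]
finger_gap: 0.0852
grip_force: 0.0
```

Call:
carry_out:
  series:
    - {"delta_rot": [0,0,-0.275],"travel": [0.47,-1,0],"fingers": -1}
    - {"delta_rot": [0,0,-0.275],"travel": [0.47,-1,0],"fingers": -1}
    - {"delta_rot": [0,0,-0.275],"travel": [0.47,-1,0],"fingers": -1}
    - {"delta_rot": [0,0,-0.275],"travel": [0.47,-1,0],"fingers": -1}
    - {"delta_rot": [0,0,-0.275],"travel": [0.47,-1,0],"fingers": -1}

```text
clock: 1.4
tcp_pos: [0.3619, 0.2696, 0.2311]
orientation: [-0.0, 0.35, 0.937, -0.0]
wrist_force: [0.3, 0.7, 0.4]
finger_gap: 0.0858
grip_force: 0.0
```

Call:
carry_out:
  series:
    - {"delta_rot": [0,0,-0.275],"travel": [0.47,-1,-0.2],"fingers": -1}
    - {"delta_rot": [0,0,-0.275],"travel": [0.47,-1,-0.2],"fingers": -1}
    - {"delta_rot": [0,0,-0.275],"travel": [0.47,-1,-0.2],"fingers": -1}
    - {"delta_rot": [0,0,-0.275],"travel": [0.47,-1,-0.2],"fingers": -1}
    - {"delta_rot": [0,0,-0.275],"travel": [0.47,-1,-0.2],"fingers": -1}

```text
clock: 2.02
tcp_pos: [0.4207, 0.1447, 0.206]
orientation: [-0.0, 0.413, 0.911, -0.0]
wrist_force: [0.2, 0.8, -0.9]
finger_gap: 0.0853
grip_force: 0.0
```

Call:
carry_out:
  series:
    - {"delta_rot": [0,0,-0.275],"travel": [0.47,-1,-0.2],"fingers": -1}
    - {"delta_rot": [0,0,-0.275],"travel": [0.47,-1,-0.2],"fingers": -1}
    - {"delta_rot": [0,0,-0.275],"travel": [0.47,-1,-0.2],"fingers": -1}
    - {"delta_rot": [0,0,-0.275],"travel": [0.47,-1,-0.2],"fingers": -1}
    - {"delta_rot": [0,0,0],"travel": [0,0,0],"fingers": -1}

```text
clock: 2.65
tcp_pos: [0.4678, 0.0443, 0.1857]
orientation: [-0.0, 0.464, 0.886, -0.0]
wrist_force: [0.7, 0.2, -0.4]
finger_gap: 0.0855
grip_force: 0.0
```

```bash
python3 - <<'E'
from h import *
shot("wrist","w1")
pts=[[.44,.064,.0125],[.442,-.08,.0125],[.565,-.0756,.016],[.564,.0605,.016]]
p=proj("w1",pts);print(p)
im=cv2.imread("pics/w1.png")
T=[cv2.resize(im[max(0,int(v)-37):max(0,int(v)-37)+75,max(0,int(u)-50):max(0,int(u)-50)+100],(400,300),interpolation=2) for u,v in p]
print([(max(0,int(u)-50),max(0,int(v)-37)) for u,v in p],[t.shape for t in T])
cv2.imwrite("pics/w1c.png",np.vstack([np.hstack(T[:2]),np.hstack(T[2:])]))
E
```

```text
[[308.41235627 159.93578239]
 [244.7185047  256.54584894]
 [327.3370194  304.75916839]
 [392.81809336 222.81834004]]
[(258, 122), (194, 219), (277, 267), (342, 185)] [(300, 400, 3), (300, 400, 3), (300, 400, 3), (300, 400, 3)]
```

View pics/w1c.png

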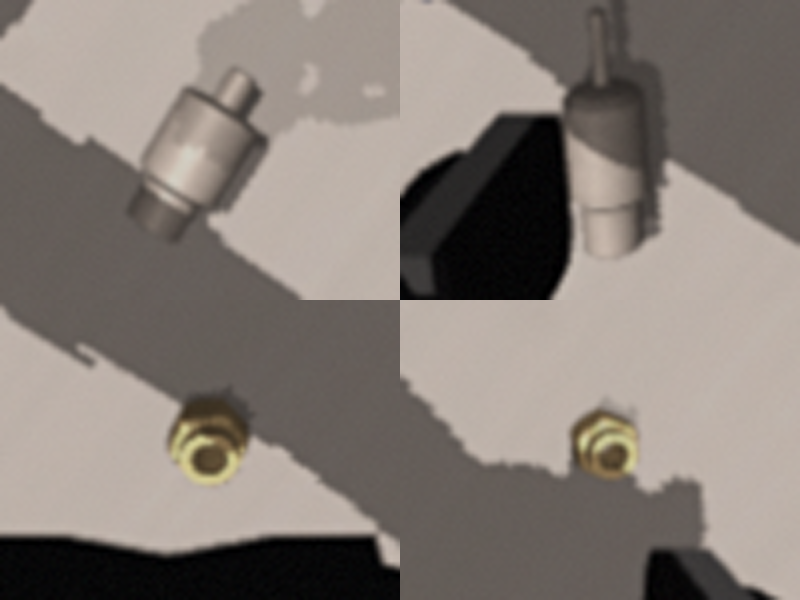

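The wrist crops show the cap with its stub tip at (319,141) and tail at (298,179). The nozzle has its nose tip at (243,223) and tail at (247,282), and the big nut's collar ring is at (329,306).

```bash
python3 - <<'E'
from h import *
np.set_printoptions(precision=4,suppress=True)
a=at("w1",[(318.5,140.5),(308,159.5),(298,179)],[.0125]*3)
b=at("w1",[(243.2,221.5),(245,244),(246.5,270),(247,281.5)],[.0125]*4)
for P in(a,b):
    d=P[-1]-P[0];print(P,"mid",(P[0]+P[-1])/2,"len",np.linalg.norm(d),"ang",np.degrees(np.arctan2(d[1],d[0])))
print(at("w1",[(329,306.5)],.018))
E
```

```text
[[0.4371 0.0881 0.0125]
 [0.4393 0.0641 0.0125]
 [0.4425 0.0392 0.0125]] mid [0.4398 0.0637 0.0125] len 0.0492726884863328 ang -83.74414880033942
[[ 0.4169 -0.0414  0.0125]
 [ 0.4337 -0.0652  0.0125]
 [ 0.4534 -0.0948  0.0125]
 [ 0.4623 -0.1086  0.0125]] mid [ 0.4396 -0.075   0.0125] len 0.08107169538152365 ang -56.008307872476195
[[ 0.5674 -0.0754  0.018 ]]
```

Call:
carry_out:
  series:
    - {"delta_rot": [0,0,-0.02],"travel": [-0.194,-0.995,-0.64],"fingers": -1}
    - {"delta_rot": [0,0,-0.02],"travel": [-0.194,-0.995,-0.64],"fingers": -1}
    - {"delta_rot": [0,0,-0.02],"travel": [-0.194,-0.995,-0.64],"fingers": -1}
    - {"delta_rot": [0,0,-0.02],"travel": [-0.194,-0.995,-0.64],"fingers": -0.3}
    - {"delta_rot": [0,0,-0.02],"travel": [-0.194,-0.995,-0.64],"fingers": -0.3}
  squeeze: 40

```text
clock: 3.32
tcp_pos: [0.4429, -0.0784, 0.1061]
orientation: [0.0, 0.466, 0.885, 0.0]
wrist_force: [0.6, 0.0, 0.2]
finger_gap: 0.0555
grip_force: 0.0
```

Call:
carry_out:
  series:
    - {"delta_rot": [0,0,0],"travel": [0,0,-0.9],"fingers": -0.3}
    - {"delta_rot": [0,0,0],"travel": [0,0,-0.9],"fingers": -0.3}
    - {"delta_rot": [0,0,0],"travel": [0,0,-0.9],"fingers": -0.3}
    - {"delta_rot": [0,0,0],"travel": [0,0,-0.9],"fingers": -0.3}
    - {"delta_rot": [0,0,0],"travel": [0,0,-0.37],"fingers": -0.3}

```text
clock: 3.95
tcp_pos: [0.4423, -0.0776, 0.0062]
orientation: [-0.001, 0.466, 0.885, 0.0]
wrist_force: [0.2, -0.2, -0.1]
finger_gap: 0.0556
grip_force: 0.0
```

Call:
carry_out:
  series:
    - {"delta_rot": [0,0,0],"travel": [0,0,0],"fingers": 1}
    - {"delta_rot": [0,0,0],"travel": [0,0,0],"fingers": 1}
    - {"delta_rot": [0,0,0],"travel": [0,0,0],"fingers": 1}
    - {"delta_rot": [0,0,0],"travel": [0,0,0],"fingers": 1}

```text
clock: 4.45
tcp_pos: [0.4442, -0.079, 0.008]
orientation: [0.001, 0.467, 0.884, 0.0]
wrist_force: [0.2, 1.1, 5.9]
finger_gap: 0.0178
grip_force: 40.0
```

Gripped at 17.8 mm, which matches the nozzle. Next I lift it and move over the case.

Call:
carry_out:
  series:
    - {"delta_rot": [0,0,0],"travel": [0,0,0.6],"fingers": 1}
    - {"delta_rot": [0,0,0],"travel": [0,0,1],"fingers": 1}
    - {"delta_rot": [0,0,0],"travel": [0,0,1],"fingers": 1}
    - {"delta_rot": [0,0,0],"travel": [0,0,1],"fingers": 1}
    - {"delta_rot": [0,0,0],"travel": [0,0,1],"fingers": 1}

```text
clock: 5.08
tcp_pos: [0.443, -0.0788, 0.1228]
orientation: [-0.0, 0.467, 0.884, -0.0]
wrist_force: [0.6, -0.2, -1.0]
finger_gap: 0.0181
grip_force: 39.2
```

Call:
carry_out:
  series:
    - {"delta_rot": [0,0,0.366],"travel": [0.2,-0.92,0.1],"fingers": 1}
    - {"delta_rot": [0,0,0.366],"travel": [0.2,-0.92,0.1],"fingers": 1}
    - {"delta_rot": [0,0,0.366],"travel": [0.2,-0.92,0.1],"fingers": 1}
    - {"delta_rot": [0,0,0.366],"travel": [0.2,-0.92,0.1],"fingers": 1}
    - {"delta_rot": [0,0,0.366],"travel": [0.2,-0.92,0.1],"fingers": 1}

```text
clock: 5.7
tcp_pos: [0.4681, -0.1945, 0.1345]
orientation: [-0.0, 0.384, 0.924, 0.0]
wrist_force: [0.4, -0.5, -1.2]
finger_gap: 0.0179
grip_force: 39.1
```

Call:
carry_out:
  series:
    - {"delta_rot": [0,0,0.366],"travel": [0.2,-0.92,0.1],"fingers": 1}
    - {"delta_rot": [0,0,0.366],"travel": [0.2,-0.92,0.1],"fingers": 1}
    - {"delta_rot": [0,0,0.366],"travel": [0.2,-0.92,0.1],"fingers": 1}
    - {"delta_rot": [0,0,0.366],"travel": [0.2,-0.92,0.1],"fingers": 1}
    - {"delta_rot": [0,0,0.366],"travel": [0.2,-0.92,0.1],"fingers": 1}

```text
clock: 6.32
tcp_pos: [0.4931, -0.3094, 0.1468]
orientation: [-0.0, 0.298, 0.955, 0.0]
wrist_force: [0.4, 0.2, -1.2]
finger_gap: 0.0177
grip_force: 39.1
```

```bash
python3 - <<'E'
from h import *
shot("wrist","w2"); s=env.get_state(); print(s["tcp_pos"],s["orientation"],s["wrist_force"],s["finger_gap"])
crop("w2",120,40,520,340,2,"w2c")
E
```

```text
[ 0.49415453 -0.31276168  0.14723837] [ 0.00098609  0.29789743  0.95459679 -0.00106004] [ 2.22195025 -3.04516772  0.03786213] 0.017850064756173317
```

View pics/w2c.png

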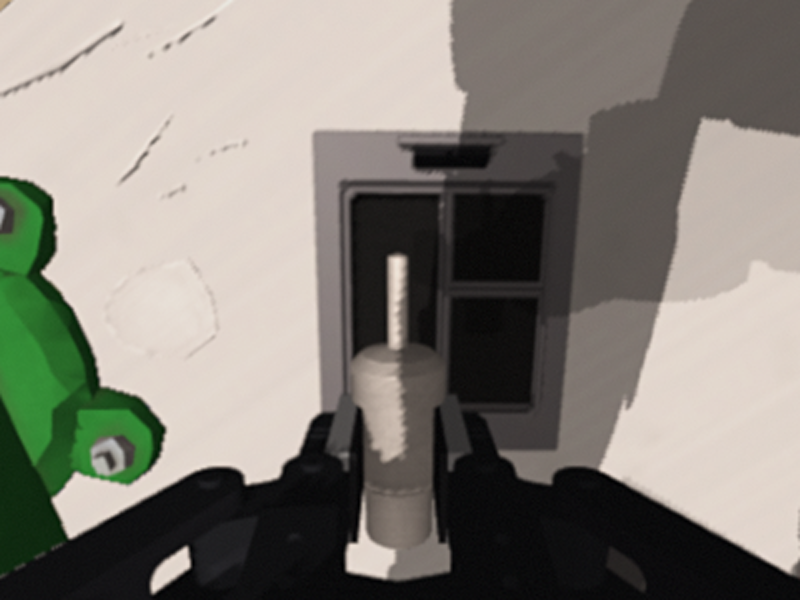

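The nozzle is held straight, nose toward case +y. In the picture the plate corners are TL (277,106), TR (412,107) and BR (398.5,264.5), with the square compartment upper right.

```bash
cat >> h.py <<'E'
def casepose(f,px,own):
    "fit case xy,yaw from plate points (own coords mm incl. z)"
    own=np.array(own,float)/1000; P=at(f,px,own[:,2])[:,:2]; o=own[:,:2]
    a=o-o.mean(0); b=P-P.mean(0); th=np.arctan2((a[:,0]*b[:,1]-a[:,1]*b[:,0]).sum(),(a*b).sum())
    Rm=np.array([[np.cos(th),-np.sin(th)],[np.sin(th),np.cos(th)]]); t=P.mean(0)-Rm@o.mean(0)
    return t,np.degrees(th),((P-(o@Rm.T+t))*1000)
E
python3 - <<'E'
from h import *
np.set_printoptions(precision=4,suppress=True)
c=lambda u,v:(120+u/2,40+v/2)
print(*casepose("w2",[c(314,132),c(584,134),c(557,449)],[(-67,86,3),(67,86,3),(67,-86,3)]))
# divider top junction: (1.5..,) centre of divider T at (0,7.5) z13
print(*casepose("w2",[c(314,132),c(584,134),c(557,449),c(446,289)],[(-67,86,3),(67,86,3),(67,-86,3),(0,7.5,13)]))
E
```

```text
[ 0.5053 -0.288 ] 55.18699504553325 [[ 0.9203  0.3133]
 [ 0.2288 -0.5651]
 [-1.1491  0.2518]]
[ 0.5049 -0.2878] 55.12261683442984 [[ 1.3799  0.0209]
 [ 0.5649 -0.7714]
 [-0.7026  0.2041]
 [-1.2422  0.5464]]
```

Call:
carry_out:
  series:
    - {"delta_rot": [0,0,0],"travel": [0.06,-0.06,-1],"fingers": 1}
    - {"delta_rot": [0,0,0],"travel": [0,0,-1],"fingers": 1}
    - {"delta_rot": [0,0,0],"travel": [0,0,-1],"fingers": 1}
    - {"delta_rot": [0,0,0],"travel": [0,0,-1],"fingers": 1}
    - {"delta_rot": [0,0,0],"travel": [0,0,-0.7],"fingers": 1}

```text
clock: 7.0
tcp_pos: [0.494, -0.3095, 0.0281]
orientation: [-0.001, 0.298, 0.954, 0.0]
wrist_force: [0.1, -1.1, -0.5]
finger_gap: 0.0175
grip_force: 39.2
```

Call:
carry_out:
  series:
    - {"delta_rot": [0,0,0],"travel": [0,0,-0.4],"fingers": 1}
    - {"delta_rot": [0,0,0],"travel": [0,0,-0.3],"fingers": 1}
    - {"delta_rot": [0,0,0],"travel": [0,0,0],"fingers": 1}

```text
clock: 7.38
tcp_pos: [0.4949, -0.3104, 0.0121]
orientation: [0.0, 0.298, 0.955, 0.0]
wrist_force: [0.1, -0.1, -0.7]
finger_gap: 0.0177
grip_force: 39.2
```

Call:
carry_out:
  series:
    - {"delta_rot": [0,0,0],"travel": [0,0,0],"fingers": 0.4}
    - {"delta_rot": [0,0,0],"travel": [0,0,0],"fingers": 0.3}
    - {"delta_rot": [0,0,0],"travel": [0,0,0.5],"fingers": 0.3}
    - {"delta_rot": [0,0,0],"travel": [0,0,1],"fingers": 0.2}
    - {"delta_rot": [0,0,0],"travel": [0,0,1],"fingers": -0.3}

```text
clock: 8.0
tcp_pos: [0.4949, -0.3104, 0.0762]
orientation: [0.0, 0.298, 0.955, -0.0]
wrist_force: [0.5, -0.1, -1.1]
finger_gap: 0.0508
grip_force: 0.0
```

Call:
carry_out:
  series:
    - {"delta_rot": [0,0,0],"travel": [0,0,1],"fingers": -0.3}
    - {"delta_rot": [0,0,0],"travel": [0,0,1],"fingers": -0.3}
    - {"delta_rot": [0,0,-0.568],"travel": [-0.146,0.996,0],"fingers": -0.3}
    - {"delta_rot": [0,0,-0.568],"travel": [-0.146,0.996,0],"fingers": -0.3}
    - {"delta_rot": [0,0,-0.568],"travel": [-0.146,0.996,0],"fingers": -0.3}

```text
clock: 8.62
tcp_pos: [0.484, -0.2352, 0.1259]
orientation: [0.001, 0.379, 0.925, -0.0]
wrist_force: [0.8, -0.1, -0.2]
finger_gap: 0.0556
grip_force: 0.0
```

Call:
carry_out:
  series:
    - {"delta_rot": [0,0,-0.568],"travel": [-0.146,0.996,0],"fingers": -0.3}
    - {"delta_rot": [0,0,-0.568],"travel": [-0.146,0.996,0],"fingers": -0.3}
    - {"delta_rot": [0,0,-0.568],"travel": [-0.146,0.996,0],"fingers": -0.3}
    - {"delta_rot": [0,0,-0.568],"travel": [-0.146,0.996,0],"fingers": -0.3}
    - {"delta_rot": [0,0,-0.568],"travel": [-0.146,0.996,0],"fingers": -0.3}

```text
clock: 9.25
tcp_pos: [0.4658, -0.1105, 0.1258]
orientation: [0.001, 0.506, 0.862, 0.0]
wrist_force: [-0.5, 0.1, -0.1]
finger_gap: 0.0557
grip_force: 0.0
```

Call:
carry_out:
  series:
    - {"delta_rot": [0,0,-0.568],"travel": [-0.146,0.996,0],"fingers": -0.3}
    - {"delta_rot": [0,0,-0.568],"travel": [-0.146,0.996,0],"fingers": -0.3}
    - {"delta_rot": [0,0,-0.568],"travel": [-0.146,0.996,0],"fingers": -0.3}
    - {"delta_rot": [0,0,-0.568],"travel": [-0.146,0.996,0],"fingers": -0.3}
    - {"delta_rot": [0,0,-0.568],"travel": [-0.146,0.996,0],"fingers": -0.3}

```text
clock: 9.88
tcp_pos: [0.4476, 0.0141, 0.1258]
orientation: [0.001, 0.623, 0.782, 0.0]
wrist_force: [0.1, -0.5, -0.3]
finger_gap: 0.0552
grip_force: 0.0
```

Call:
carry_out:
  series:
    - {"delta_rot": [0,0,-0.568],"travel": [-0.146,0.996,0],"fingers": -0.3}
    - {"delta_rot": [0,0,-0.568],"travel": [-0.146,0.996,0],"fingers": -0.3}
    - {"delta_rot": [0,0,0],"travel": [0,0,0],"fingers": -0.3}

```text
clock: 10.25
tcp_pos: [0.44, 0.0642, 0.1256]
orientation: [0.001, 0.665, 0.747, 0.0]
wrist_force: [0.8, -0.6, -0.1]
finger_gap: 0.0556
grip_force: 0.0
```

Call:
carry_out:
  series:
    - {"delta_rot": [0,0,0],"travel": [0,0,-1],"fingers": -0.3}
    - {"delta_rot": [0,0,0],"travel": [0,0,-1],"fingers": -0.3}
    - {"delta_rot": [0,0,0],"travel": [0,0,-1],"fingers": -0.3}
    - {"delta_rot": [0,0,0],"travel": [0,0,-1],"fingers": -0.3}
    - {"delta_rot": [0,0,0],"travel": [0,0,-0.74],"fingers": -0.3}

```text
clock: 10.88
tcp_pos: [0.4403, 0.0623, 0.0057]
orientation: [0.0, 0.666, 0.746, -0.0]
wrist_force: [0.1, 0.7, 0.3]
finger_gap: 0.0558
grip_force: 0.0
```

Call:
carry_out:
  series:
    - {"delta_rot": [0,0,0],"travel": [0,0,0],"fingers": 1}
    - {"delta_rot": [0,0,0],"travel": [0,0,0],"fingers": 1}
    - {"delta_rot": [0,0,0],"travel": [0,0,0],"fingers": 1}
    - {"delta_rot": [0,0,0],"travel": [0,0,0],"fingers": 1}

```text
clock: 11.38
tcp_pos: [0.4411, 0.0629, 0.0071]
orientation: [0.001, 0.666, 0.746, 0.001]
wrist_force: [-0.3, -0.8, 4.4]
finger_gap: 0.018
grip_force: 40.6
```

Call:
carry_out:
  series:
    - {"delta_rot": [0,0,0],"travel": [0,0,0.6],"fingers": 1}
    - {"delta_rot": [0,0,0],"travel": [0,0,1],"fingers": 1}
    - {"delta_rot": [0,0,0],"travel": [0,0,1],"fingers": 1}
    - {"delta_rot": [0,0,0],"travel": [0,0,1],"fingers": 1}
    - {"delta_rot": [0,0,0],"travel": [0,0,1],"fingers": 1}

```text
clock: 12.0
tcp_pos: [0.4398, 0.0633, 0.122]
orientation: [0.0, 0.666, 0.746, 0.0]
wrist_force: [0.5, 0.2, -0.9]
finger_gap: 0.0183
grip_force: 39.8
```

Call:
carry_out:
  series:
    - {"delta_rot": [0,0,0.609],"travel": [0.289,-0.988,0],"fingers": 1}
    - {"delta_rot": [0,0,0.609],"travel": [0.289,-0.988,0],"fingers": 1}
    - {"delta_rot": [0,0,0.609],"travel": [0.289,-0.988,0],"fingers": 1}
    - {"delta_rot": [0,0,0.609],"travel": [0.289,-0.988,0],"fingers": 1}
    - {"delta_rot": [0,0,0.609],"travel": [0.289,-0.988,0],"fingers": 1}

```text
clock: 12.62
tcp_pos: [0.4762, -0.061, 0.1212]
orientation: [0.0, 0.544, 0.839, 0.0]
wrist_force: [0.6, 0.3, -0.8]
finger_gap: 0.0185
grip_force: 39.8
```

Call:
carry_out:
  series:
    - {"delta_rot": [0,0,0.609],"travel": [0.289,-0.988,0],"fingers": 1}
    - {"delta_rot": [0,0,0.609],"travel": [0.289,-0.988,0],"fingers": 1}
    - {"delta_rot": [0,0,0.609],"travel": [0.289,-0.988,0],"fingers": 1}
    - {"delta_rot": [0,0,0.609],"travel": [0.289,-0.988,0],"fingers": 1}
    - {"delta_rot": [0,0,0.609],"travel": [0.289,-0.988,0],"fingers": 1}

```text
clock: 13.25
tcp_pos: [0.5124, -0.1844, 0.1211]
orientation: [-0.0, 0.411, 0.912, 0.0]
wrist_force: [-0.2, -0.8, -0.6]
finger_gap: 0.0179
grip_force: 39.8
```

Call:
carry_out:
  series:
    - {"delta_rot": [0,0,0.609],"travel": [0.289,-0.988,0],"fingers": 1}
    - {"delta_rot": [0,0,0.609],"travel": [0.289,-0.988,0],"fingers": 1}
    - {"delta_rot": [0,0,0.609],"travel": [0.289,-0.988,0],"fingers": 1}
    - {"delta_rot": [0,0,0.609],"travel": [0.289,-0.988,0],"fingers": 1}
    - {"delta_rot": [0,0,0],"travel": [0,0,0],"fingers": 1}

```text
clock: 13.88
tcp_pos: [0.5415, -0.2841, 0.1208]
orientation: [0.0, 0.299, 0.954, -0.0]
wrist_force: [-0.6, -0.2, 0.0]
finger_gap: 0.0181
grip_force: 39.9
```

```bash
python3 - <<'E'
from h import *
s=env.get_state(); print(s["tcp_pos"],s["orientation"],s["finger_gap"]);shot("wrist","w3"); 
crop("w3",120,60,520,360,2,"w3c")
E
```

```text
[ 0.54151883 -0.28407526  0.12083159] [ 2.30827052e-04  2.98620738e-01  9.54371835e-01 -4.08990441e-05] 0.018103287599502842
```

View pics/w3c.png

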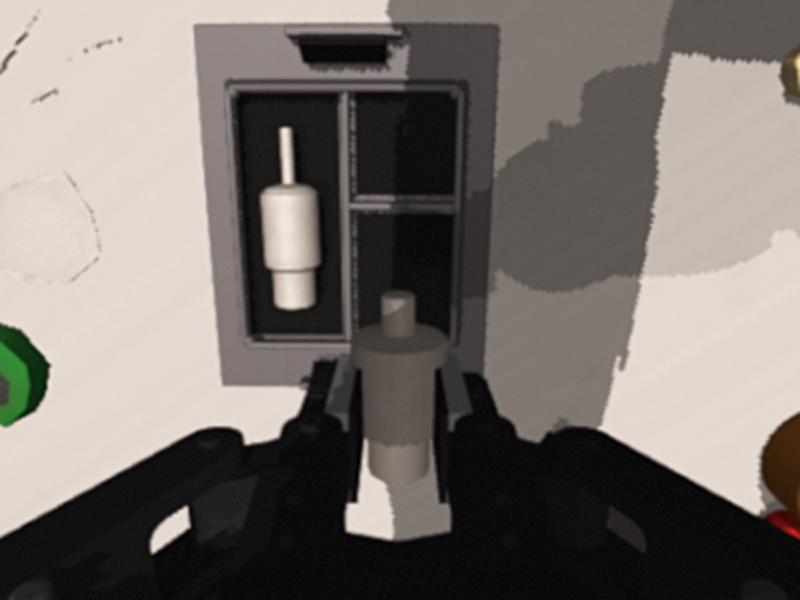

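The nozzle lies well inside the long compartment. The plate corners in this crop are (195,25), (498,25), (484,385) and (222,385).

```bash
python3 - <<'E'
from h import *
np.set_printoptions(precision=4,suppress=True)
c=lambda u,v:(120+u/2,60+v/2)
print(*casepose("w3",[c(195,25),c(498,25),c(484,385),c(222,385)],[(-67,86,3),(67,86,3),(67,-86,3),(-67,-86,3)]))
E
```

```text
[ 0.5048 -0.2865] 55.18480063691254 [[ 1.2456  0.3027]
 [ 0.4044 -1.3087]
 [-0.9911  0.7261]
 [-0.6589  0.28  ]]
```

Call:
carry_out:
  series:
    - {"delta_rot": [0,0,0],"travel": [0.03,0.06,-1],"fingers": 1}
    - {"delta_rot": [0,0,0],"travel": [0,0,-1],"fingers": 1}
    - {"delta_rot": [0,0,0],"travel": [0,0,-1],"fingers": 1}
    - {"delta_rot": [0,0,0],"travel": [0,0,-0.8],"fingers": 1}
    - {"delta_rot": [0,0,0],"travel": [0,0,-0.4],"fingers": 1}

```text
clock: 14.55
tcp_pos: [0.5409, -0.2794, 0.0149]
orientation: [-0.001, 0.298, 0.955, 0.001]
wrist_force: [-0.0, 0.5, -1.1]
finger_gap: 0.0181
grip_force: 39.9
```

Call:
carry_out:
  series:
    - {"delta_rot": [0,0,0],"travel": [0,0,-0.18],"fingers": 1}
    - {"delta_rot": [0,0,0],"travel": [0,0,0],"fingers": 1}

```text
clock: 14.8
tcp_pos: [0.5421, -0.281, 0.0119]
orientation: [0.0, 0.298, 0.955, 0.0]
wrist_force: [-0.4, 0.7, -0.5]
finger_gap: 0.0179
grip_force: 39.9
```

Call:
carry_out:
  series:
    - {"delta_rot": [0,0,0],"travel": [0,0,0],"fingers": 0.4}
    - {"delta_rot": [0,0,0],"travel": [0,0,0],"fingers": 0.3}
    - {"delta_rot": [0,0,0],"travel": [0,0,0.5],"fingers": 0.3}
    - {"delta_rot": [0,0,0],"travel": [0,0,1],"fingers": 0.2}
    - {"delta_rot": [0,0,0],"travel": [0,0,1],"fingers": -0.3}

```text
clock: 15.42
tcp_pos: [0.5421, -0.2812, 0.0757]
orientation: [0.0, 0.298, 0.955, -0.0]
wrist_force: [-1.0, -1.1, 0.0]
finger_gap: 0.0513
grip_force: 0.0
```

Call:
carry_out:
  series:
    - {"delta_rot": [0,0,0],"travel": [0,0,1],"fingers": -0.3}
    - {"delta_rot": [0,0,0],"travel": [0.1,0.9,0.5],"fingers": -0.3}
    - {"delta_rot": [0,0,0],"travel": [0.1,0.9,0],"fingers": -0.3}
    - {"delta_rot": [0,0,0],"travel": [0.1,0.9,0],"fingers": -0.3}
    - {"delta_rot": [0,0,0],"travel": [0.1,0.9,0],"fingers": -0.3}

```text
clock: 16.05
tcp_pos: [0.5514, -0.1885, 0.1105]
orientation: [-0.001, 0.297, 0.955, 0.0]
wrist_force: [0.1, -0.4, -0.1]
finger_gap: 0.0554
grip_force: 0.0
```

Call:
carry_out:
  series:
    - {"delta_rot": [0,0,0],"travel": [0.1,0.9,0],"fingers": -0.3}
    - {"delta_rot": [0,0,0],"travel": [0.1,0.9,0],"fingers": -0.3}
    - {"delta_rot": [0,0,0],"travel": [0.1,0.9,0],"fingers": -0.3}
    - {"delta_rot": [0,0,0],"travel": [0.1,0.9,0],"fingers": -0.3}
    - {"delta_rot": [0,0,0],"travel": [0,0,0],"fingers": -0.3}

```text
clock: 16.68
tcp_pos: [0.5618, -0.0989, 0.1112]
orientation: [-0.0, 0.296, 0.955, 0.0]
wrist_force: [0.4, -0.5, 0.1]
finger_gap: 0.0555
grip_force: 0.0
```

```bash
python3 - <<'E'
from h import *
s=env.get_state(); print(s["tcp_pos"],s["orientation"],s["finger_gap"]);shot("wrist","w4"); shot("top","t4")
p=proj("w4",[[.5665,-.0755,.012]])[0];print(p)
u,v=int(p[0])-40,int(p[1])-35; print(u,v)
im=cv2.imread("pics/w4.png"); a=cv2.resize(im[v:v+60,u:u+80],(800,600),interpolation=2)
cv2.imwrite("pics/w4c.png",a)
E
```

```text
[ 0.56176109 -0.09887748  0.11122571] [-4.34901495e-04  2.96411670e-01  9.55060168e-01  8.82564939e-05] 0.05547451937465514
[343.63285689 194.20409032]
303 159
```

View pics/w4c.png

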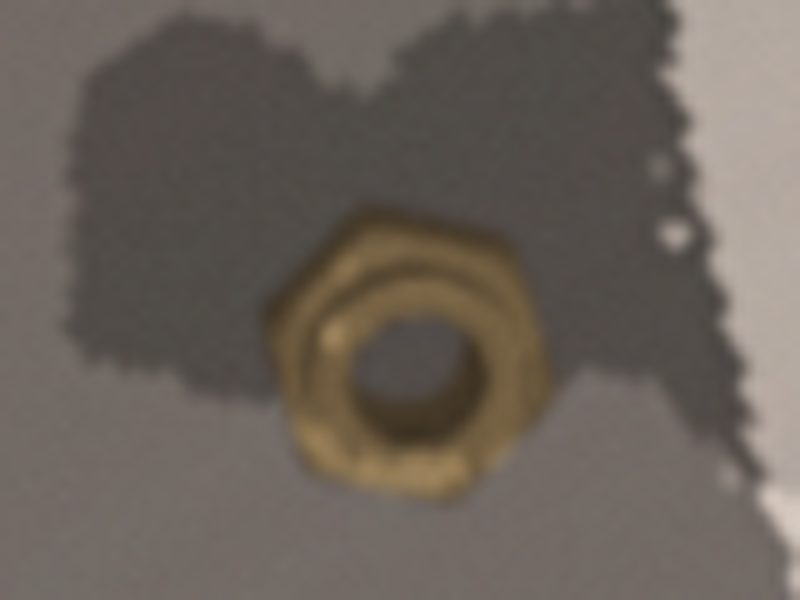

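The hexagon's vertices in the crop are (370,210), (510,235), (553,385), (455,500), (300,460) and (268,320). It stands collar up, with the collar ring centred near (415,375).

```bash
python3 - <<'E'
from h import *
np.set_printoptions(precision=4,suppress=True)
V=np.array([(370,210),(510,235),(553,385),(455,500),(300,460),(268,320)])/10+[303,159]
P=at("w4",V,.010)[:,:2]; c=P.mean(0); d=P-c
print(c,np.linalg.norm(d,axis=1),np.degrees(np.arctan2(d[:,1],d[:,0]))%60)
print(at("w4",[(303+41.5,159+37.5)],.017))
E
```

```text
[ 0.5672 -0.0754] [0.0135 0.0139 0.0134 0.0145 0.014  0.0131] [41.8801 46.5504 42.7317 43.649  41.4134 42.3215]
[[ 0.5675 -0.0757  0.017 ]]
```

Call:
carry_out:
  series:
    - {"delta_rot": [0,0,0.75],"travel": [0.053,0.247,0],"fingers": -0.3}
    - {"delta_rot": [0,0,0.75],"travel": [0.053,0.247,-0.5],"fingers": -0.3}
    - {"delta_rot": [0,0,0.75],"travel": [0.053,0.247,-0.5],"fingers": -0.3}
    - {"delta_rot": [0,0,0.75],"travel": [0.053,0.247,-0.5],"fingers": -0.3}
    - {"delta_rot": [0,0,0],"travel": [0,0,0],"fingers": -0.3}

```text
clock: 17.4
tcp_pos: [0.5664, -0.0766, 0.073]
orientation: [-0.001, 0.152, 0.988, 0.0]
wrist_force: [0.1, 0.4, 0.1]
finger_gap: 0.0555
grip_force: 0.0
```

Call:
carry_out:
  series:
    - {"delta_rot": [0,0,0],"travel": [0,0,0],"fingers": -0.3}
    - {"delta_rot": [0,0,0],"travel": [0,0,0],"fingers": -0.3}

```text
clock: 17.65
tcp_pos: [0.5677, -0.077, 0.0747]
orientation: [0.001, 0.152, 0.988, -0.0]
wrist_force: [-0.3, -0.6, 0.4]
finger_gap: 0.0556
grip_force: 0.0
```

Call:
carry_out:
  series:
    - {"delta_rot": [0,0,0],"travel": [0,0.06,-1],"fingers": -0.3}
    - {"delta_rot": [0,0,0],"travel": [0,0,-1],"fingers": -0.3}
    - {"delta_rot": [0,0,0],"travel": [0,0,-0.6],"fingers": -0.3}
    - {"delta_rot": [0,0,0],"travel": [0,0,-0.16],"fingers": -0.3}
    - {"delta_rot": [0,0,0],"travel": [0,0,0],"fingers": -0.1}

```text
clock: 18.27
tcp_pos: [0.5676, -0.0751, 0.0054]
orientation: [0.0, 0.152, 0.988, -0.0]
wrist_force: [-0.4, -0.7, -0.4]
finger_gap: 0.0468
grip_force: 0.0
```

Call:
carry_out:
  series:
    - {"delta_rot": [0,0,0],"travel": [0,0,0],"fingers": 1}
    - {"delta_rot": [0,0,0],"travel": [0,0,0],"fingers": 1}
    - {"delta_rot": [0,0,0],"travel": [0,0,0],"fingers": 1}
    - {"delta_rot": [0,0,0],"travel": [0,0,0],"fingers": 1}

```text
clock: 18.77
tcp_pos: [0.5681, -0.0752, 0.0062]
orientation: [0.001, 0.152, 0.988, -0.0]
wrist_force: [-0.5, -0.8, 6.4]
finger_gap: 0.0221
grip_force: 39.5
```

Call:
carry_out:
  series:
    - {"delta_rot": [0,0,0],"travel": [0,0,0.6],"fingers": 1}
    - {"delta_rot": [0,0,0],"travel": [0,0,1],"fingers": 1}
    - {"delta_rot": [0,0,0],"travel": [0,0,1],"fingers": 1}
    - {"delta_rot": [0,0,0],"travel": [0,0,1],"fingers": 1}
    - {"delta_rot": [0,0,0],"travel": [0,0,0.4],"fingers": 1}

```text
clock: 19.4
tcp_pos: [0.5682, -0.0752, 0.1072]
orientation: [0.001, 0.152, 0.988, -0.0]
wrist_force: [0.4, -0.5, 0.2]
finger_gap: 0.0222
grip_force: 39.4
```

Call:
carry_out:
  series:
    - {"delta_rot": [0,0,-0.38],"travel": [-0.384,-0.851,0],"fingers": 1}
    - {"delta_rot": [0,0,-0.38],"travel": [-0.384,-0.851,0],"fingers": 1}
    - {"delta_rot": [0,0,-0.38],"travel": [-0.384,-0.851,0],"fingers": 1}
    - {"delta_rot": [0,0,-0.38],"travel": [-0.384,-0.851,0],"fingers": 1}
    - {"delta_rot": [0,0,-0.38],"travel": [-0.384,-0.851,0],"fingers": 1}

```text
clock: 20.02
tcp_pos: [0.5185, -0.1817, 0.1047]
orientation: [-0.0, 0.245, 0.969, 0.0]
wrist_force: [1.0, -0.7, 0.2]
finger_gap: 0.022
grip_force: 39.4
```

Call:
carry_out:
  series:
    - {"delta_rot": [0,0,-0.38],"travel": [-0.384,-0.851,0],"fingers": 1}
    - {"delta_rot": [0,0,-0.38],"travel": [-0.384,-0.851,0],"fingers": 1}
    - {"delta_rot": [0,0,-0.38],"travel": [-0.384,-0.851,0],"fingers": 1}
    - {"delta_rot": [0,0,0],"travel": [0,0,0],"fingers": 1}
    - {"delta_rot": [0,0,0],"travel": [0,0,0],"fingers": 1}

```text
clock: 20.65
tcp_pos: [0.4903, -0.2446, 0.1048]
orientation: [-0.0, 0.3, 0.954, 0.0]
wrist_force: [0.3, -0.2, -0.3]
finger_gap: 0.0217
grip_force: 39.4
```

```bash
python3 - <<'E'
from h import *
s=env.get_state(); print(s["tcp_pos"],s["orientation"],s["finger_gap"]);shot("wrist","w5"); 
crop("w5",120,60,520,360,2,"w5c")
E
```

```text
[ 0.49026378 -0.24463034  0.10478351] [-3.55220114e-04  2.99552499e-01  9.54079689e-01  3.48116752e-04] 0.021681925317385668
```

View pics/w5c.png

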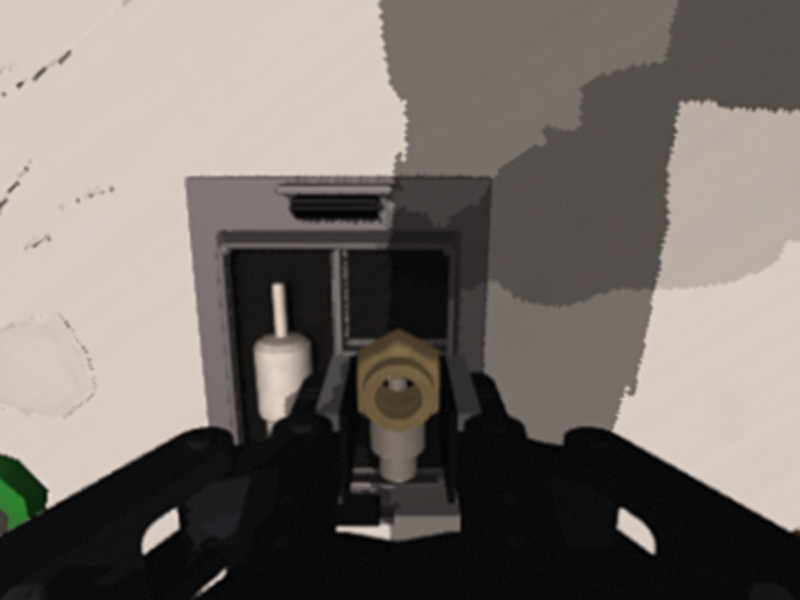

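Call:
carry_out:
  series:
    - {"delta_rot": [0,0,0],"travel": [0.04,-0.03,-1],"fingers": 1}
    - {"delta_rot": [0,0,0],"travel": [0,0,-1],"fingers": 1}
    - {"delta_rot": [0,0,0],"travel": [0,0,-0.9],"fingers": 1}
    - {"delta_rot": [0,0,0],"travel": [0,0,-0.3],"fingers": 1}
    - {"delta_rot": [0,0,0],"travel": [0,0,-0.2],"fingers": 1}

```text
clock: 21.32
tcp_pos: [0.4918, -0.2455, 0.0201]
orientation: [0.0, 0.299, 0.954, 0.0]
wrist_force: [-0.2, 0.1, -0.8]
finger_gap: 0.022
grip_force: 39.4
```

Call:
carry_out:
  series:
    - {"delta_rot": [0,0,0],"travel": [0,0,-0.2],"fingers": 1}
    - {"delta_rot": [0,0,0],"travel": [0,0,-0.14],"fingers": 1}
    - {"delta_rot": [0,0,0],"travel": [0,0,0],"fingers": 1}

```text
clock: 21.7
tcp_pos: [0.4915, -0.2459, 0.0116]
orientation: [0.0, 0.3, 0.954, 0.0]
wrist_force: [0.2, 0.2, -0.8]
finger_gap: 0.0218
grip_force: 39.4
```

Call:
carry_out:
  series:
    - {"delta_rot": [0,0,0],"travel": [0,0,-0.07],"fingers": 1}
    - {"delta_rot": [0,0,0],"travel": [0,0,0],"fingers": 0.36}
    - {"delta_rot": [0,0,0],"travel": [0,0,0],"fingers": 0.3}
    - {"delta_rot": [0,0,0],"travel": [0,0,0.4],"fingers": 0.3}
    - {"delta_rot": [0,0,0],"travel": [0,0,1],"fingers": 0.3}

```text
clock: 22.32
tcp_pos: [0.4906, -0.2451, 0.0446]
orientation: [-0.001, 0.3, 0.954, 0.001]
wrist_force: [0.9, 0.2, 0.3]
finger_gap: 0.0299
grip_force: 0.0
```

Call:
carry_out:
  series:
    - {"delta_rot": [0,0,0],"travel": [0,0,1],"fingers": -0.3}
    - {"delta_rot": [0,0,0],"travel": [0,0,1],"fingers": -0.3}
    - {"delta_rot": [0,0,0],"travel": [0,0,1],"fingers": -0.3}
    - {"delta_rot": [0,0,0],"travel": [0,1,1],"fingers": -0.3}
    - {"delta_rot": [0,0,0],"travel": [0,1,0],"fingers": -0.3}

```text
clock: 22.95
tcp_pos: [0.493, -0.1962, 0.1479]
orientation: [0.002, 0.3, 0.954, -0.0]
wrist_force: [-0.4, 0.2, -0.9]
finger_gap: 0.0554
grip_force: 0.0
```

Call:
carry_out:
  series:
    - {"delta_rot": [0,0,0.06],"travel": [0,1,0],"fingers": -0.3}
    - {"delta_rot": [0,0,0.06],"travel": [0,1,0],"fingers": -0.3}
    - {"delta_rot": [0,0,0.06],"travel": [0,1,0],"fingers": -0.3}
    - {"delta_rot": [0,0,0.06],"travel": [0,1,0],"fingers": -0.3}
    - {"delta_rot": [0,0,0.06],"travel": [0,1,0],"fingers": -0.3}

```text
clock: 23.58
tcp_pos: [0.4915, -0.0699, 0.1456]
orientation: [0.0, 0.285, 0.958, 0.0]
wrist_force: [0.8, 0.4, 0.6]
finger_gap: 0.0555
grip_force: 0.0
```

Call:
carry_out:
  series:
    - {"delta_rot": [0,0,0.06],"travel": [0.1,1,0],"fingers": -0.3}
    - {"delta_rot": [0,0,0.06],"travel": [0.1,1,0],"fingers": -0.3}
    - {"delta_rot": [0,0,0.06],"travel": [0.1,1,0],"fingers": -0.3}
    - {"delta_rot": [0,0,0.06],"travel": [0.1,1,0],"fingers": -0.3}
    - {"delta_rot": [0,0,0.06],"travel": [0.1,1,0],"fingers": -0.3}

```text
clock: 24.2
tcp_pos: [0.5041, 0.0552, 0.1456]
orientation: [0.0, 0.271, 0.963, 0.0]
wrist_force: [0.5, -0.5, 0.8]
finger_gap: 0.0556
grip_force: 0.0
```

Call:
carry_out:
  series:
    - {"delta_rot": [0,0,0.06],"travel": [0.1,1,0],"fingers": -0.3}
    - {"delta_rot": [0,0,0.06],"travel": [0.1,1,0],"fingers": -0.3}
    - {"delta_rot": [0,0,0.06],"travel": [0.1,1,0],"fingers": -0.3}
    - {"delta_rot": [0,0,0.06],"travel": [0.1,1,0],"fingers": -0.3}
    - {"delta_rot": [0,0,0.06],"travel": [0.1,1,0],"fingers": -0.3}

```text
clock: 24.82
tcp_pos: [0.5165, 0.1802, 0.1456]
orientation: [0.0, 0.256, 0.967, 0.0]
wrist_force: [0.8, 1.0, 0.0]
finger_gap: 0.0559
grip_force: 0.0
```

Call:
carry_out:
  series:
    - {"delta_rot": [0,0,0.06],"travel": [0.1,1,0],"fingers": -0.3}
    - {"delta_rot": [0,0,0.06],"travel": [0.1,1,0],"fingers": -0.3}
    - {"delta_rot": [0,0,0],"travel": [0,0,0],"fingers": -0.3}
    - {"delta_rot": [0,0,0],"travel": [0,0,0],"fingers": -0.3}

```text
clock: 25.32
tcp_pos: [0.5212, 0.2289, 0.1451]
orientation: [-0.0, 0.251, 0.968, -0.0]
wrist_force: [-0.0, 0.5, 0.0]
finger_gap: 0.0556
grip_force: 0.0
```

```bash
python3 - <<'E'
from h import *
s=env.get_state(); print(s["tcp_pos"],s["orientation"],s["finger_gap"]);shot("wrist","w6"); shot("top","t6")
im=cv2.imread("pics/w6.png")
a=im[20:400,120:520]; b=cv2.imread("pics/t6.png")[180:280,380:480]
b=cv2.resize(b,(400,400),interpolation=2); a=cv2.resize(a,(400,380))
cv2.imwrite("pics/w6c.png",np.hstack([np.pad(a,((0,20),(0,0),(0,0))),b]))
E
```

```text
[0.52122943 0.22887755 0.14507358] [-4.05035428e-06  2.50544127e-01  9.68105177e-01 -8.77882289e-05] 0.055576536309253084
```

View pics/w6c.png

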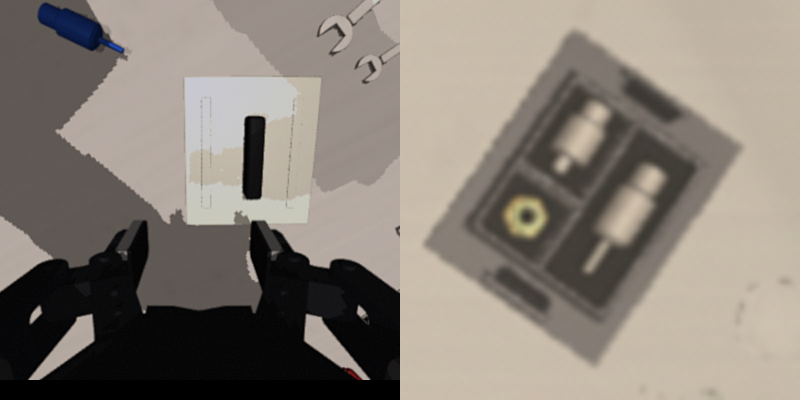

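All three parts lie correctly in their compartments. The lid's roof corners in the wrist view are (304,96), (442,97), (428,243) and (307,243), and its bar runs from (375,137) to (373,218).

```bash
python3 - <<'E'
from h import *
np.set_printoptions(precision=4,suppress=True)
L=np.array([(184,76),(322,77),(308,223),(187,223)],float)+[120,20]
P=at("w6",L,.039)[:,:2]; print("roof",P.mean(0),[np.linalg.norm(P[i]-P[i-1]) for i in range(4)])
d=P[0]-P[3]+P[1]-P[2]; print(np.degrees(np.arctan2(d[1],d[0])))
im=cv2.imread("pics/w6.png",0)[20:400,120:520]; m=np.zeros_like(im); m[100:212,225:285]=(im[100:212,225:285]<75)
p=cv2.findNonZero(m); r=cv2.minAreaRect(p); b=cv2.boxPoints(r); print(r,len(p))
for z in(.064,.052):
  Q=at("w6",b+[120,20],z)[:,:2]; e=[Q[i]-Q[i-1] for i in range(4)]; print("bar",Q.mean(0),[np.linalg.norm(x) for x in e],[np.degrees(np.arctan2(x[1],x[0]))%180 for x in e])
C=np.array([(176,30),(343,147),(198,366),(26,243)])/4+[380,180]
# own: top=(+x,-y), right=(-x,-y), bottom=(-x,+y), left=(+x,+y)
print(*casepose("t6",C,[(67,-86,3),(-67,-86,3),(-67,86,3),(67,86,3)]))
E
```

```text
roof [0.5209 0.2821] [np.float64(0.133322587980581), np.float64(0.11749058847309715), np.float64(0.1336005402886067), np.float64(0.1174786307189875)]
151.53033612330836
((252.87081909179688, 157.01901245117188), (19.76889419555664, 82.55818176269531), 2.935673475265503) 1591
bar [0.5192 0.28  ] [np.float64(0.01684665225490746), np.float64(0.06783301848095974), np.float64(0.01561558161165983), np.float64(0.06803957272837792)] [np.float64(57.948542923416596), np.float64(150.4363824898693), np.float64(58.47032136481538), np.float64(151.46748609666903)]
bar [0.5221 0.2811] [np.float64(0.01774916197111233), np.float64(0.071466972416273), np.float64(0.016452140348402866), np.float64(0.07168459219839787)] [np.float64(57.948542923416596), np.float64(150.43638248986935), np.float64(58.4703213648154), np.float64(151.46748609666898)]
[ 0.5021 -0.2889] 54.935643929303914 [[-1.3663 -0.2612]
 [ 0.0714  1.3914]
 [ 0.0642 -0.7935]
 [ 1.2307 -0.3367]]
```

```bash
python3 - <<'E'
from h import *
np.set_printoptions(precision=4,suppress=True)
im=cv2.imread("pics/t6.png")[225:243,402:420]; hsv=cv2.cvtColor(im,cv2.COLOR_BGR2HSV)
m=(hsv[...,1]>60)&(hsv[...,2]>90); y,x=np.nonzero(m); print("nut px",len(x),x.mean()+402,y.mean()+225)
print("nut top-cam",at("t6",[(x.mean()+402,y.mean()+225)],.018),at("t6",[(411.3,234)],.021),"arm .4912 -.2455")
# cap placed arm (.5421,-.2811) ; cap body centre in t6
print("cap",at("t6",[(380+185/4,180+130/4)],.0155))
# wrist w3: nozzle body (shoulder..neck) & arm (.4949,-.3104)
print("noz body w3",at("w3",[(120+291/2,60+227/2)],.0155),"top",at("t6",[(380+226/4,180+210/4)],.0155))
# rim centre: inner rim corners from w3
I=np.array([(228,82),(465,82),(460,343),(246,343)])/2+[120,60]
print("rim w3",at("w3",I,.017)[:,:2].mean(0))
E
```

```text
nut px 98 410.7959183673469 233.76530612244898
nut top-cam [[ 0.4893 -0.2447  0.018 ]] [[ 0.4887 -0.2454  0.021 ]] arm .4912 -.2455
cap [[ 0.5438 -0.2856  0.0155]]
noz body w3 [[ 0.492  -0.3084  0.0155]] top [[ 0.4928 -0.3112  0.0155]]
rim w3 [ 0.5043 -0.2846]
```

Call:
carry_out:
  series:
    - {"delta_rot": [0,0,0.02],"travel": [-0.01,0.69,0],"fingers": -0.3}
    - {"delta_rot": [0,0,0.02],"travel": [-0.01,0.69,0],"fingers": -0.3}
    - {"delta_rot": [0,0,0.02],"travel": [-0.01,0.69,0],"fingers": -0.3}
    - {"delta_rot": [0,0,0],"travel": [0,0,-0.6],"fingers": -0.3}
    - {"delta_rot": [0,0,0],"travel": [0,0,-0.6],"fingers": -0.3}
  squeeze: 80

```text
clock: 26.05
tcp_pos: [0.5202, 0.281, 0.1133]
orientation: [-0.0, 0.247, 0.969, -0.0]
wrist_force: [-0.0, 0.7, 0.1]
finger_gap: 0.0556
grip_force: 0.0
```

Call:
carry_out:
  series:
    - {"delta_rot": [0,0,0],"travel": [0,0,-1],"fingers": -0.3}
    - {"delta_rot": [0,0,0],"travel": [0,0,-1],"fingers": -0.3}
    - {"delta_rot": [0,0,0],"travel": [0,0,-0.6],"fingers": -0.3}
    - {"delta_rot": [0,0,0],"travel": [0,0,-0.2],"fingers": -0.3}
    - {"delta_rot": [0,0,0],"travel": [0,0,0],"fingers": -0.3}

```text
clock: 26.68
tcp_pos: [0.5208, 0.2807, 0.0448]
orientation: [-0.0, 0.248, 0.969, -0.0]
wrist_force: [-0.8, 0.4, 0.6]
finger_gap: 0.055
grip_force: 0.0
```

Call:
carry_out:
  series:
    - {"delta_rot": [0,0,0],"travel": [0,0,0],"fingers": 1}
    - {"delta_rot": [0,0,0],"travel": [0,0,0],"fingers": 1}
    - {"delta_rot": [0,0,0],"travel": [0,0,0],"fingers": 1}
    - {"delta_rot": [0,0,0],"travel": [0,0,0],"fingers": 1}
    - {"delta_rot": [0,0,0],"travel": [0,0,0],"fingers": 1}

```text
clock: 27.3
tcp_pos: [0.5214, 0.2812, 0.0459]
orientation: [0.001, 0.248, 0.969, 0.001]
wrist_force: [0.0, -0.0, 5.9]
finger_gap: 0.0119
grip_force: 80.2
```

Call:
carry_out:
  series:
    - {"delta_rot": [0,0,0],"travel": [0,0,0.3],"fingers": 1}
    - {"delta_rot": [0,0,0],"travel": [0,0,0.8],"fingers": 1}
    - {"delta_rot": [0,0,0],"travel": [0,0,1],"fingers": 1}
    - {"delta_rot": [0,0,0],"travel": [0,0,1],"fingers": 1}
    - {"delta_rot": [0,0,0],"travel": [0,0,0.8],"fingers": 1}

```text
clock: 27.92
tcp_pos: [0.5207, 0.2809, 0.1434]
orientation: [0.0, 0.248, 0.969, 0.0]
wrist_force: [0.3, 0.5, -1.5]
finger_gap: 0.0121
grip_force: 79.4
```

Call:
carry_out:
  series:
    - {"delta_rot": [0,0,-0.047],"travel": [-0.028,-0.5,0],"fingers": 1}
    - {"delta_rot": [0,0,-0.047],"travel": [-0.028,-0.9,0],"fingers": 1}
    - {"delta_rot": [0,0,-0.047],"travel": [-0.028,-1,0],"fingers": 1}
    - {"delta_rot": [0,0,-0.047],"travel": [-0.028,-1,0],"fingers": 1}
    - {"delta_rot": [0,0,-0.047],"travel": [-0.028,-1,0],"fingers": 1}

```text
clock: 28.55
tcp_pos: [0.5158, 0.1684, 0.1408]
orientation: [-0.001, 0.26, 0.966, -0.001]
wrist_force: [0.0, 0.5, -1.8]
finger_gap: 0.0119
grip_force: 79.4
```

Call:
carry_out:
  series:
    - {"delta_rot": [0,0,-0.047],"travel": [-0.028,-1,0],"fingers": 1}
    - {"delta_rot": [0,0,-0.047],"travel": [-0.028,-1,0],"fingers": 1}
    - {"delta_rot": [0,0,-0.047],"travel": [-0.028,-1,0],"fingers": 1}
    - {"delta_rot": [0,0,-0.047],"travel": [-0.028,-1,0],"fingers": 1}
    - {"delta_rot": [0,0,-0.047],"travel": [-0.028,-1,0],"fingers": 1}

```text
clock: 29.18
tcp_pos: [0.5119, 0.0437, 0.1409]
orientation: [-0.001, 0.271, 0.963, -0.0]
wrist_force: [0.3, 0.1, -1.2]
finger_gap: 0.012
grip_force: 79.4
```

Call:
carry_out:
  series:
    - {"delta_rot": [0,0,-0.047],"travel": [-0.028,-1,0],"fingers": 1}
    - {"delta_rot": [0,0,-0.047],"travel": [-0.028,-1,0],"fingers": 1}
    - {"delta_rot": [0,0,-0.047],"travel": [-0.028,-1,0],"fingers": 1}
    - {"delta_rot": [0,0,-0.047],"travel": [-0.028,-1,0],"fingers": 1}
    - {"delta_rot": [0,0,-0.047],"travel": [-0.028,-1,0],"fingers": 1}

```text
clock: 29.8
tcp_pos: [0.5082, -0.0809, 0.1409]
orientation: [-0.001, 0.283, 0.959, -0.0]
wrist_force: [1.0, 0.2, -0.4]
finger_gap: 0.0119
grip_force: 79.4
```

Call:
carry_out:
  series:
    - {"delta_rot": [0,0,-0.047],"travel": [-0.028,-1,0],"fingers": 1}
    - {"delta_rot": [0,0,-0.047],"travel": [-0.028,-1,0],"fingers": 1}
    - {"delta_rot": [0,0,-0.047],"travel": [-0.028,-1,0],"fingers": 1}
    - {"delta_rot": [0,0,-0.047],"travel": [-0.028,-1,0],"fingers": 1}
    - {"delta_rot": [0,0,-0.047],"travel": [-0.028,-1,0],"fingers": 1}

```text
clock: 30.42
tcp_pos: [0.5045, -0.2055, 0.1408]
orientation: [-0.001, 0.294, 0.956, 0.0]
wrist_force: [0.3, 0.1, -0.9]
finger_gap: 0.0124
grip_force: 79.4
```

Call:
carry_out:
  series:
    - {"delta_rot": [0,0,-0.047],"travel": [-0.028,-0.8,0],"fingers": 1}
    - {"delta_rot": [0,0,-0.047],"travel": [-0.028,-0.5,0],"fingers": 1}
    - {"delta_rot": [0,0,-0.047],"travel": [-0.028,0,0],"fingers": 1}
    - {"delta_rot": [0,0,0],"travel": [0,0,0],"fingers": 1}
    - {"delta_rot": [0,0,0],"travel": [0,0,0],"fingers": 1}

```text
clock: 31.05
tcp_pos: [0.5047, -0.2358, 0.1424]
orientation: [-0.0, 0.299, 0.954, 0.0]
wrist_force: [-0.6, 0.0, -1.2]
finger_gap: 0.0121
grip_force: 79.4
```

Call:
carry_out:
  series:
    - {"delta_rot": [0,0,0],"travel": [0,-0.8,-0.4],"fingers": 1}
    - {"delta_rot": [0,0,0],"travel": [0,-0.8,-0.6],"fingers": 1}
    - {"delta_rot": [0,0,0],"travel": [0,-0.48,-0.4],"fingers": 1}
    - {"delta_rot": [0,0,0],"travel": [0,0,-0.2],"fingers": 1}
    - {"delta_rot": [0,0,0],"travel": [0,0,0],"fingers": 1}

```text
clock: 31.68
tcp_pos: [0.504, -0.2883, 0.1015]
orientation: [-0.001, 0.3, 0.954, 0.0]
wrist_force: [-1.6, 0.2, -1.6]
finger_gap: 0.0121
grip_force: 79.4
```

Call:
carry_out:
  series:
    - {"delta_rot": [0,0,0],"travel": [0,0,-0.3],"fingers": 1}
    - {"delta_rot": [0,0,0],"travel": [0,0,0],"fingers": 1}

```text
clock: 31.92
tcp_pos: [0.5044, -0.2879, 0.0944]
orientation: [-0.0, 0.299, 0.954, 0.0]
wrist_force: [0.9, -0.5, -0.3]
finger_gap: 0.0119
grip_force: 79.4
```

```bash
python3 - <<'E'
from h import *
s=env.get_state(); print(s["tcp_pos"],s["orientation"],s["finger_gap"],s["wrist_force"])
shot("side","s7"); shot("wrist","w7"); shot("top","t7")
im=lambda n:cv2.imread(f"pics/{n}.png")
a=cv2.resize(im("s7")[120:240,370:510],(467,400),interpolation=2); b=cv2.resize(im("w7")[100:400,200:450],(333,400))
cv2.imwrite("pics/s7c.png",np.hstack([a,b]))
E
```

```text
[ 0.50438709 -0.28792936  0.09441012] [-3.58488133e-04  2.99430415e-01  9.54118045e-01  2.34781524e-04] 0.01187608059804551 [ 0.90713447 -0.49342341 -0.34295972]
```

View pics/s7c.png

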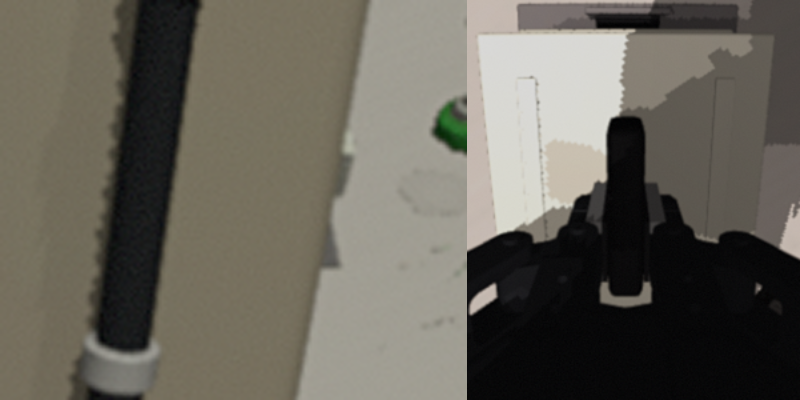

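```bash
python3 - <<'E'
from h import *
np.set_printoptions(precision=4,suppress=True)
k=333/250
f=lambda u,v:(200+u/k,100+v*.75)
A=at("w7",[f(50,5),f(270,5)],.003)[:,:2]; B=at("w7",[f(10,34),f(307,34)],.0875)[:,:2]
th=np.radians(55.1); Rm=np.array([[np.cos(th),np.sin(th)],[-np.sin(th),np.cos(th)]])
c=np.array([.5044,-.2879])
for n,P in(("plate far",A),("roof far",B)):
    Q=(P-c)@Rm.T*1000; d=P[1]-P[0]; print(n,Q,Q.mean(0),np.degrees(np.arctan2(d[1],d[0])))
E
```

```text
plate far [[-65.7433  85.1717]
 [ 67.0021  85.4825]] [ 0.6294 85.3271] 55.23417491979581
roof far [[-58.8335  66.9724]
 [ 58.2439  67.2317]] [-0.2948 67.1021] 55.22688285252118
```

The wrist view shows lid and case aligned to within 1 mm, with yaws equal. I'll nudge the lid slightly and lower it.

Call:
carry_out:
  series:
    - {"delta_rot": [0,0,0],"travel": [0.03,0,-0.3],"fingers": 1}
    - {"delta_rot": [0,0,0],"travel": [0,0,-0.4],"fingers": 1}
    - {"delta_rot": [0,0,0],"travel": [0,0,-0.3],"fingers": 1}
    - {"delta_rot": [0,0,0],"travel": [0,0,-0.1],"fingers": 1}
    - {"delta_rot": [0,0,0],"travel": [0,0,0],"fingers": 1}

```text
clock: 32.7
tcp_pos: [0.5052, -0.2885, 0.067]
orientation: [-0.0, 0.3, 0.954, 0.0]
wrist_force: [-0.2, -0.2, -1.1]
finger_gap: 0.0121
grip_force: 79.4
```

Call:
carry_out:
  series:
    - {"delta_rot": [0,0,0],"travel": [0,0,-0.1],"fingers": 1}
    - {"delta_rot": [0,0,0],"travel": [0,0,-0.1],"fingers": 1}
    - {"delta_rot": [0,0,0],"travel": [0,0,0],"fingers": 1}

```text
clock: 33.08
tcp_pos: [0.5052, -0.2885, 0.0621]
orientation: [-0.0, 0.3, 0.954, 0.0]
wrist_force: [0.3, 0.0, -0.8]
finger_gap: 0.0123
grip_force: 79.4
```

Foot is at about z 16 with no contact. Carrying on gently.

Call:
carry_out:
  series:
    - {"delta_rot": [0,0,0],"travel": [0,0,-0.1],"fingers": 1}
    - {"delta_rot": [0,0,0],"travel": [0,0,-0.1],"fingers": 1}
    - {"delta_rot": [0,0,0],"travel": [0,0,0],"fingers": 1}

```text
clock: 33.45
tcp_pos: [0.5049, -0.2883, 0.0573]
orientation: [-0.0, 0.3, 0.954, 0.0]
wrist_force: [-2.8, 1.5, 2.5]
finger_gap: 0.0119
grip_force: 79.9
```

Call:
carry_out:
  series:
    - {"delta_rot": [0,0,0],"travel": [0,0,-0.1],"fingers": 1}
    - {"delta_rot": [0,0,0],"travel": [0,0,0],"fingers": 1}

```text
clock: 33.7
tcp_pos: [0.5055, -0.2887, 0.055]
orientation: [0.0, 0.3, 0.954, -0.0]
wrist_force: [-2.1, 1.2, 4.2]
finger_gap: 0.0123
grip_force: 80.0
```

Call:
carry_out:
  series:
    - {"delta_rot": [0,0,0],"travel": [-0.02,0.012,-0.08],"fingers": 1}
    - {"delta_rot": [0,0,0],"travel": [0,0,-0.08],"fingers": 1}
    - {"delta_rot": [0,0,0],"travel": [0,0,0],"fingers": 1}

```text
clock: 34.08
tcp_pos: [0.5048, -0.2882, 0.0501]
orientation: [-0.0, 0.3, 0.954, 0.0]
wrist_force: [0.2, 0.0, -1.3]
finger_gap: 0.0124
grip_force: 79.4
```

Call:
carry_out:
  series:
    - {"delta_rot": [0,0,0],"travel": [0,0,-0.08],"fingers": 1}
    - {"delta_rot": [0,0,0],"travel": [0,0,0],"fingers": 1}

```text
clock: 34.33
tcp_pos: [0.5048, -0.2883, 0.0489]
orientation: [-0.0, 0.3, 0.954, 0.0]
wrist_force: [-2.1, 0.7, 3.3]
finger_gap: 0.0121
grip_force: 79.9
```

Call:
carry_out:
  series:
    - {"delta_rot": [0,0,0],"travel": [0,0,-0.1],"fingers": 1}
    - {"delta_rot": [0,0,0],"travel": [0,0,0],"fingers": 1}

```text
clock: 34.58
tcp_pos: [0.5049, -0.2884, 0.0489]
orientation: [0.001, 0.3, 0.954, -0.0]
wrist_force: [-7.2, 4.9, 18.5]
finger_gap: 0.0125
grip_force: 82.1
```

Call:
carry_out:
  series:
    - {"delta_rot": [0,0,0],"travel": [0,0,-0.1],"fingers": 1}
    - {"delta_rot": [0,0,0],"travel": [0,0,0],"fingers": 1}

```text
clock: 34.83
tcp_pos: [0.5049, -0.2884, 0.0488]
orientation: [0.001, 0.3, 0.954, -0.001]
wrist_force: [-11.9, 8.0, 34.9]
finger_gap: 0.0124
grip_force: 84.4
```

Call:
carry_out:
  series:
    - {"delta_rot": [0,0,0],"travel": [0,0,0.12],"fingers": 1}
    - {"delta_rot": [0,0,0],"travel": [0,0,0.08],"fingers": 1}
    - {"delta_rot": [0,0,0],"travel": [0,0,0],"fingers": 0.4}
    - {"delta_rot": [0,0,0],"travel": [0,0,0],"fingers": -0.2}
    - {"delta_rot": [0,0,0],"travel": [0,0,0.5],"fingers": -0.3}

```text
clock: 35.45
tcp_pos: [0.5042, -0.2878, 0.0604]
orientation: [-0.001, 0.3, 0.954, 0.001]
wrist_force: [0.6, 0.2, 0.0]
finger_gap: 0.0553
grip_force: 0.0
```

Call:
carry_out:
  series:
    - {"delta_rot": [0,0,0],"travel": [0,0,1],"fingers": -0.3}
    - {"delta_rot": [0,0,0],"travel": [0,0,1],"fingers": -0.3}
    - {"delta_rot": [0,0,0],"travel": [0,0,1],"fingers": -0.3}
    - {"delta_rot": [0,0,0],"travel": [0.3,1,0.5],"fingers": -0.3}
    - {"delta_rot": [0,0,0],"travel": [0.3,1,0],"fingers": -0.3}

```text
clock: 36.08
tcp_pos: [0.5211, -0.2388, 0.1512]
orientation: [0.002, 0.3, 0.954, -0.0]
wrist_force: [1.2, 0.4, -0.1]
finger_gap: 0.0554
grip_force: 0.0
```

Call:
carry_out:
  series:
    - {"delta_rot": [0,0,0],"travel": [-0.3,1,0],"fingers": -0.3}
    - {"delta_rot": [0,0,0],"travel": [-0.3,1,0],"fingers": -0.3}
    - {"delta_rot": [0,0,0],"travel": [-0.3,1,0],"fingers": -0.3}
    - {"delta_rot": [0,0,0],"travel": [-0.3,1,0],"fingers": -0.3}
    - {"delta_rot": [0,0,0],"travel": [-0.3,1,0],"fingers": -0.3}

```text
clock: 36.7
tcp_pos: [0.4825, -0.1127, 0.1497]
orientation: [0.001, 0.3, 0.954, 0.0]
wrist_force: [1.0, 1.8, 0.4]
finger_gap: 0.0554
grip_force: 0.0
```

Call:
carry_out:
  series:
    - {"delta_rot": [0,0,0],"travel": [0,1,0],"fingers": -0.3}
    - {"delta_rot": [0,0,0],"travel": [0,1,0],"fingers": -0.3}
    - {"delta_rot": [0,0,0],"travel": [0,1,0],"fingers": -0.3}
    - {"delta_rot": [0,0,0],"travel": [0,1,0],"fingers": -0.3}
    - {"delta_rot": [0,0,0],"travel": [0,0,0],"fingers": -0.3}

```text
clock: 37.33
tcp_pos: [0.4826, -0.0122, 0.1496]
orientation: [0.0, 0.298, 0.954, 0.0]
wrist_force: [-0.6, -0.0, -0.1]
finger_gap: 0.0557
grip_force: 0.0
```

```bash
python3 - <<'E'
from h import *
shot("side","s8"); shot("top","t8")
im=lambda n:cv2.imread(f"pics/{n}.png")
a=cv2.resize(im("s8")[115:215,390:490],(400,400),interpolation=2); b=cv2.resize(im("t8")[180:280,380:480],(400,400),interpolation=2)
cv2.imwrite("pics/s8c.png",np.hstack([a,b]))
print(proj("s8",[[.5045,-.2878,.042],[.5045,-.2878,.067]]))
E
```

```text
[[442.27030063 160.95602394]
 [444.18985322 152.67632371]]
```

View pics/s8c.png

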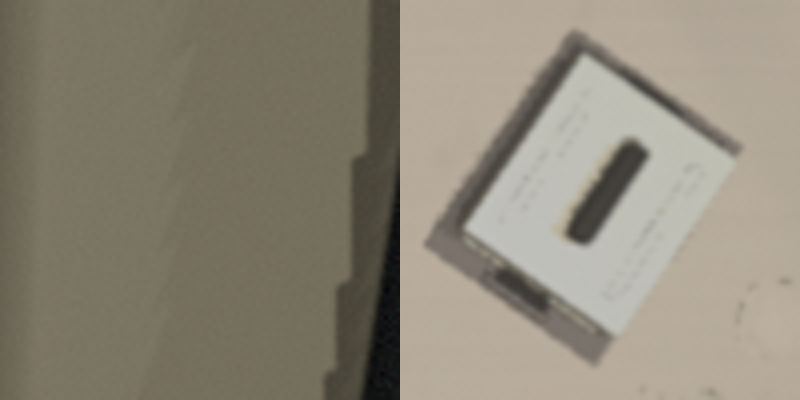

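The lid sits squarely on the case. I'll move the arm clear so the side camera can check both ends.

Call:
carry_out:
  series:
    - {"delta_rot": [0,0,0],"travel": [-0.2,1,0],"fingers": -0.3}
    - {"delta_rot": [0,0,0],"travel": [-0.2,1,0],"fingers": -0.3}
    - {"delta_rot": [0,0,0],"travel": [-0.2,1,0],"fingers": -0.3}
    - {"delta_rot": [0,0,0],"travel": [-0.2,1,0],"fingers": -0.3}
    - {"delta_rot": [0,0,0],"travel": [-0.2,1,0],"fingers": -0.3}

```text
clock: 38.05
tcp_pos: [0.4578, 0.1114, 0.1491]
orientation: [0.0, 0.3, 0.954, 0.0]
wrist_force: [-0.2, -0.3, -0.3]
finger_gap: 0.0556
grip_force: 0.0
```

Call:
carry_out:
  series:
    - {"delta_rot": [0,0,0],"travel": [-0.2,1,0],"fingers": -0.3}
    - {"delta_rot": [0,0,0],"travel": [-0.2,1,0],"fingers": -0.3}
    - {"delta_rot": [0,0,0],"travel": [-0.2,1,0],"fingers": -0.3}
    - {"delta_rot": [0,0,0],"travel": [-0.2,1,0],"fingers": -0.3}
    - {"delta_rot": [0,0,0],"travel": [-0.2,1,0],"fingers": -0.3}

```text
clock: 38.67
tcp_pos: [0.433, 0.2366, 0.1491]
orientation: [0.0, 0.3, 0.954, 0.0]
wrist_force: [0.3, -0.1, 0.2]
finger_gap: 0.0553
grip_force: 0.0
```

Call:
carry_out:
  series:
    - {"delta_rot": [0,0,0],"travel": [-0.2,1,0],"fingers": -0.3}
    - {"delta_rot": [0,0,0],"travel": [-0.2,1,0],"fingers": -0.3}
    - {"delta_rot": [0,0,0],"travel": [-0.2,1,0],"fingers": -0.3}
    - {"delta_rot": [0,0,0],"travel": [-0.2,1,0],"fingers": -0.3}
    - {"delta_rot": [0,0,0],"travel": [0,0,0],"fingers": -0.3}

```text
clock: 39.3
tcp_pos: [0.413, 0.3372, 0.1489]
orientation: [0.0, 0.299, 0.954, 0.0]
wrist_force: [0.8, -0.6, 1.1]
finger_gap: 0.0555
grip_force: 0.0
```

```bash
python3 - <<'E'
from h import *
shot("side","s9")
crop("s9",390,115,490,215,6,"s9c")
th=np.radians(55.1);ex=np.array([np.cos(th),np.sin(th),0]);ey=np.array([-ex[1],ex[0],0]);c=np.array([.5045,-.2878,0])
P=[c+sx*.0585*ex+sy*.067*ey+[0,0,z] for z in(.042,.047) for sx,sy in((1,1),(1,-1),(-1,-1),(-1,1))]
print((proj("s9",P)-[390,115])*6)
E
```

```text
[[174.08457032 373.02421051]
 [160.55202616 168.06452642]
 [441.07866238 186.77762628]
 [483.11338853 395.3740014 ]
 [175.97765298 363.11293007]
 [162.21272053 158.40822847]
 [443.65697397 177.11068781]
 [486.12912454 385.4628974 ]]
```

View pics/s9c.png

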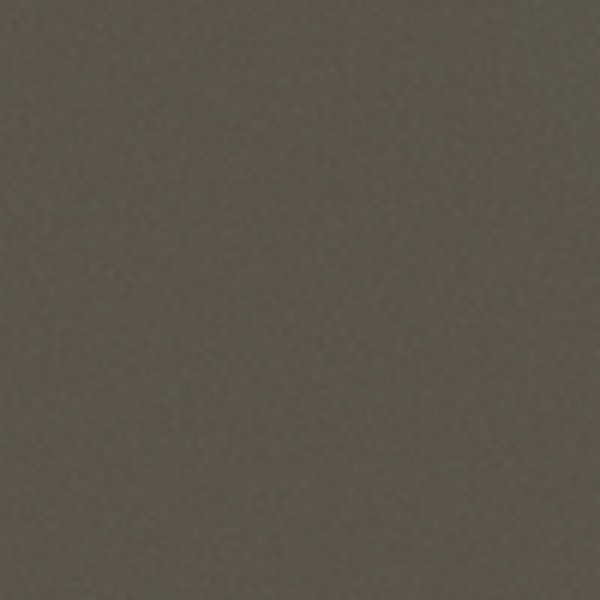

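The arm still blocks the side camera, so I'll go on to the start pose, where the view was clear.

Call:
carry_out:
  series:
    - {"delta_rot": [0,0,0.1],"travel": [-0.8,0.9,0.3],"fingers": -0.3}
    - {"delta_rot": [0,0,0.1],"travel": [-0.8,0.9,0.3],"fingers": -0.3}
    - {"delta_rot": [0,0,0.1],"travel": [-0.8,0.9,0.4],"fingers": -0.3}
    - {"delta_rot": [0,0,0.1],"travel": [-0.8,0.9,0.4],"fingers": -0.3}
    - {"delta_rot": [0,0,0.1],"travel": [-0.8,0.9,0.4],"fingers": -0.3}

```text
clock: 39.98
tcp_pos: [0.3128, 0.4486, 0.1943]
orientation: [0.0, 0.277, 0.961, -0.0]
wrist_force: [-0.1, -0.2, 0.3]
finger_gap: 0.0555
grip_force: 0.0
```

Call:
carry_out:
  series:
    - {"delta_rot": [0,0,0.1],"travel": [-0.8,0.9,0.4],"fingers": -0.3}
    - {"delta_rot": [0,0,0.1],"travel": [-0.8,0.9,0.4],"fingers": -0.3}
    - {"delta_rot": [0,0,0.1],"travel": [-0.8,0.9,0.4],"fingers": -0.3}
    - {"delta_rot": [0,0,0],"travel": [0,0,0],"fingers": -0.3}
    - {"delta_rot": [0,0,0],"travel": [0,0,0],"fingers": -0.3}

```text
clock: 40.6
tcp_pos: [0.2532, 0.5156, 0.2235]
orientation: [0.0, 0.262, 0.965, -0.0]
wrist_force: [0.3, -0.2, 0.4]
finger_gap: 0.0552
grip_force: 0.0
```

```bash
python3 - <<'E'
from h import *
shot("side","s10")
crop("s10",390,115,490,215,6,"s10c")
print(cv2.imread("pics/s10.png")[140:190:10,430:470:10].mean(2))
E
```

```text
[[152.33333333 155.         152.66666667 153.66666667]
 [169.          96.66666667 168.66666667 166.66666667]
 [168.         100.33333333 171.33333333 169.33333333]
 [166.33333333 159.33333333 169.66666667 160.33333333]
 [ 89.33333333 112.         134.66666667 151.66666667]]
```

View pics/s10c.png

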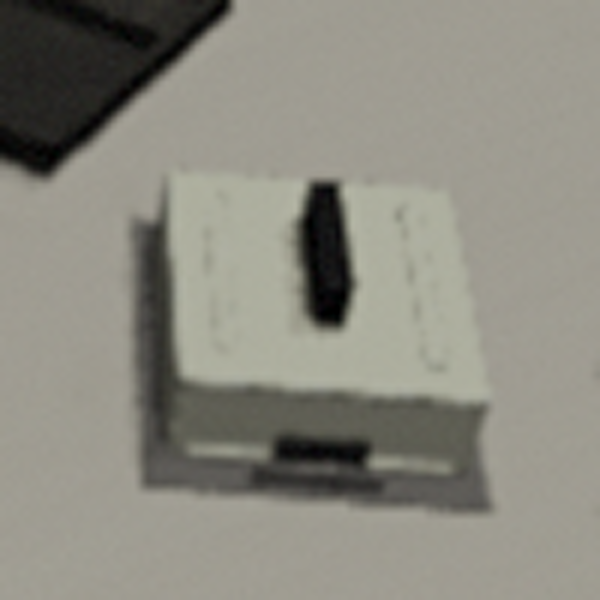

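The side view shows the clip over the near-end bead at (320,452). All four roof corners sit a uniform 6-9 px across and 5-8 px down from the predicted home position, so the lid is level and fully down. Handing in.

```bash
python3 -c "
from workcell import env
print(env.hand_in())"
```

```text
the job is handed in; nothing more can be done
None
```

I packed the nozzle, cap and larger brass nut into their compartments, pressed the lid down until it stopped at its home height (it looks level, and I could see the near clip over the lid but not the far one), and handed the job in at about 41 s; no verdict came back.

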